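# Slide a drive caddy home in a reader

## Robot

A 6-joint arm with a two-finger parallel gripper is mounted at the origin on a cart in front of the work surface, level with it; the furniture and walls round the work are solid. World frame = base frame: x ahead of the robot, y to its left, z up, the work surface at z = 0. Lengths are in mm, angles in rad, forces in N, time in s.
With the tool pointing down it reaches from about 300 to 775 mm from the base axis. Payload 14.6 kg.
Tool frame: the origin (TCP) lies at the very end of the fingers, on their centre line; the grasp point (between the pads) lies 19 mm behind it; z points along the fingers, y is the line along which they close (so a half turn about z gives the same grasp; the last joint's range is limited). The gripper opens to 94 mm and grips with 3 to 60 N. Pads are 16 mm wide; open, the fingers measure 119 mm over their backs; the gripper's body (75 mm by 177 mm) begins 78 mm behind the grasp point.
Start: joints at [-1.199, 0.3, 1.521, -0, 1.321, -0.067], TCP at [233.661, -497.887, 205.446] pointing down, gripper open.
Joint ranges: [-3.03, 3.03], [-0.79, 2.21], [0.23, 2.52], [-1.04, 4.18], [0, 3.07], [-2.55, 2.55]. Speed limits (rad/s): [2.22, 2.22, 2.57, 3.14, 3.14, 3.14].

## Interface

Orientations are given as [roll, pitch, yaw] about the fixed x, y, z axes, in that order (R = Rz(yaw) Ry(pitch) Rx(roll)).
In Python, from cell import manip, camera, get_calibration gives the robot as it stands.
- The arm moves only by the tool arm_command, never from a script. Its argument "targets" is a list of rows, each an object of numbers: "hand": the opening, from -1 (shut) to 1 (fully open), so that 0 is half open; "x", "y", "z": the shift along the tool's x, y, z in m; "yaw": the turn about the tool's z in rad. In form: [{"hand": .., "x": .., "y": .., "z": .., "yaw": ..}, ...]. A call has 1 to 10 rows; each row shifts and turns the commanded pose from where the row before left it, along the tool's axes as they then stand; what a row does not reach is not made up. A row lasts 1/10 s, in which the tool goes at most 50 mm and 8.59 degrees, less where a joint would pass 70% of its speed; a pose out of reach is approached as far as the arm can. A call is refused whole if a number of a shift passes 0.05 or a number of a turn 0.15, either way. A call with a gripper value outside its range is refused whole. The fingers move at their own pace and stop on an object; "newtons" is the grip in N (left out, the last holds). Time passes only in rows, so rows that do not move let the fingers close. It gives the time, the measured TCP pose, the force, the opening and the grip force at its end, in the units of the state.
- manip.read_state(): the state, without advancing time (a new reading comes with each control period).
- camera(name): name is "scene" or "top" or "wrist"; returns the picture (420x560x3 uint8, red, green, blue); there is no depth.
- get_calibration(name): a dict with "K" (3x3 intrinsics, pixels), "dist_coeffs" ([k1, k2, p1, p2, k3] as OpenCV has them; the pictures are not rectified), "cam_to_world" (4x4, takes a point from camera to world coordinates). Camera axes: x right, y up, looking along -z (the intrinsics and any distortion apply to the point x, -y, -z); pixel columns grow to the right and rows downward; lengths in mm; the calibration is good to about 2 mm. A picture is of the moment at which its call begins: read the wrist's pose just before it. get_calibration takes no time and is no camera call; for the wrist camera it gives the pose at the moment of the call.
- manip.sign_off(): hands the job in; it is judged then, once.
The state is a dict: "clock": time; "joints": joint angles; "qd": joint speeds; "effort": joint torques, N m; "eef_pos": TCP position; "eef_rot": TCP orientation; "wrist_force": force on the tool from outside, world axes, zero at the start; "moment": the same for the moment, N m; "finger_gap": finger opening in mm; "finger_force": force on a finger pad.
Only numpy, scipy, OpenCV 4.12 (cv2) and the standard library are available. Lean on these libraries where they do the work, as an engineer would, in place of code of your own. Each camera call takes 0.05 s, during which the arm holds its last target. There are 200 camera calls.

## Task

Take the loaded drive caddy by its upright grip plate, put its nose into the front opening of the low grey drive reader and slide it in along the hidden left guide until it is fully home, level and square on the bay floor with the disk still in it, then let go. The inner guide is set differently each time and can hardly be seen under the roof, so feel for it; go gently and never force the caddy, and leave the tin, mouse and timer where they are.

Things in the scene. Friction and masses are not known exactly. Their poses are not given: they have to be found in the camera images.
- reader: Low grey drive reader fixed on the desk, 122 deep (x) x 168 wide (y) x 40 high, dark vent slots on its roof. Origin on the desk, on the centre line, 50 behind the open front face; x points from the open front to the back, y to the left looking in, z up. Hidden inside is a steel inner frame: firm, but shifted sideways by an unknown amount each time. Over 25 N on the reader is forcing it.
- reader_mouth (a point): Middle of the lower edge of the front opening, at reader x=-50, y=0, z=8 (bay floor). Opening 152 wide (y -76 to 76), 24 high (z 8 to 32). Inner frame: a straight left guide along x from x=-31 (rounded end) to the back; its caddy-side face lies anywhere from y=26 to y=62, hardly visible. A caddy entering with its origin at y=-24 is clear of it.
- reader_stop (a point): Face of the rubber buffer at the back of the bay, on the centre line at the bay floor (reader x=60, y=0, z=8); it yields up to 4, about 2 N per mm. From x=25 to 60 a right shoulder, 82 to the right of the guide face, blocks a caddy not within about 1.5 mm of the guide. Caddy home: nose against the buffer, caddy origin at reader x=4, z=8, y -14 to 22 as the guide is set.
- caddy: Loose grey plastic tray 112 (x) x 80 (y) x 14 high, 0.16 kg, the disk in it (inside 106 x 74, floor 3 thick). Origin: centre of the tray's underside; x points to the nose (corners rounded 2) that enters first, z up. At the rear a tongue 40 wide, 6 high runs from x=-56 to the grip plate.
- caddy_grip (a point): Middle of the black upright grip plate, 94 behind the caddy origin, 44 above the underside. Plate 8 thick (caddy x=-98 to -90), 40 wide (y), 56 high; pinch it along the caddy's x, from above. When home, the plate's far face is 36 from the reader's front face, so open the fingers only a little beside it.
- caddy_nose (a point): Middle of the caddy's nose at its underside, 56 ahead of the caddy origin (+x).
- disk: 2.5 inch disk, 100 x 70 x 9, about 0.11 kg, lying loose in the caddy; origin at the centre of its underside, at about the caddy origin, 3 above the caddy's underside.
- tin: Yellow round tin, 55 across, 22 high, bystander; origin at the centre of its underside.
- mouse: Dark computer mouse 102 x 61 x 36, bystander; origin at the centre of its underside.
- timer: Grey digital timer 42 x 62 x 17, bystander; origin at the centre of its underside.

How it is judged (in metres and radians):
On the way:
1. the caddy's nose is inside the reader's front opening (x of caddy_nose in the frame of reader above -0.04 m and z of caddy_nose in the frame of reader between 0.005 and 0.03 m and y of caddy_nose in the frame of reader between -0.04 and 0.04 m), for 0.1 s.
At the end, for the whole second after the job is handed in: the caddy is fully home in the reader: nose against the buffer (origin not more than 3 mm short of its home depth), within 3 mm of its home height, square to the reader within 0.05 rad, level within 0.04 rad, at rest and released, the disk lying flat in it (x of caddy in the frame of reader between 0.001 and 0.0085 m and z of caddy in the frame of reader between 0.005 and 0.011 m and angle between the x axis of caddy and the x axis of reader, either way round below 0.05 rad and angle between caddy's own z axis and vertical below 0.04 rad and linear speed of caddy below 0.01 m/s and z of disk in the frame of caddy below 0.008 m and horizontal distance between disk and caddy below 0.01 m); the robot touches nothing.
It fails at once if the reader is pressed by the caddy or the robot with more than 25 N (contact force between reader and anything else above 25 N).
It fails at once if the disk comes out of the caddy (horizontal distance between disk and caddy above 0.02 m or z of disk in the frame of caddy above 0.015 m).
It fails at once if the tin, mouse or timer is moved more than 20 mm (distance of any of tin, mouse, timer from where it was at the start of the episode above 0.02 m).
It also fails if it takes over 67 s, if anything falls off the work surface, if the arm or the gripper's body presses on something with over 40 N, if the wrist force passes 120 N, or if a joint passes its speed limit or range.

## Working session

There is one attempt and no reset: what is moved stays moved. The work goes in short steps, Python scripts to look and compute and a tool call to move; the robot and the scene stay as the last step left them, time stands still between calls to the robot, and variables do not carry over. Pictures are saved under pics/ and viewed, at most 10 in all, crops included, and the job is handed in when it is done.

Besides the shell and the picture viewer there is one more tool, called as a command line: name --argument value ..., lists and objects as JSON in quotes. arm_command: Moves the arm, as the interface text tells. Its arguments: {"type":"object","properties":{"targets":{"type":"array"},"newtons":{"type":"number"}},"required":["targets"]}

```bash
mkdir -p pics
python3 - <<'E'
from cell import manip,camera,get_calibration
import cv2
for n in ("scene","top"):
    cv2.imwrite(f"pics/{n}0.png",camera(n)[:,:,::-1])
s=manip.read_state();print(s)
E
```

```text
{'clock': 0.1, 'joints': array([-1.19860118e+00,  3.00391157e-01,  1.52149385e+00, -1.66778010e-05,
        1.32068953e+00, -6.66122357e-02]), 'qd': array([-1.09264551e-03, -8.27260630e-04, -2.12850711e-03, -5.51476483e-05,
       -7.31498108e-04, -2.50851480e-04]), 'effort': array([ 3.42035564e-03, -5.32637286e+01, -3.53281832e+01,  7.10439566e-02,
        2.34763155e-02, -3.85277815e-05]), 'eef_pos': array([ 233.57921062, -497.69054603,  204.96707847]), 'eef_rot': array([-3.14061187e+00, -4.92385655e-05,  4.38811495e-01]), 'wrist_force': array([-0.79948801, -0.27313456,  0.19992764]), 'moment': array([-0.01046089,  0.0799633 ,  0.05958821]), 'finger_force': 0.0, 'finger_gap': 93.75928107166789}
```

View pics/top0.png

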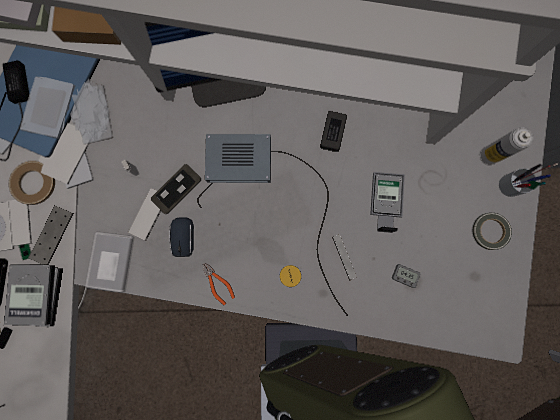

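View pics/scene0.png

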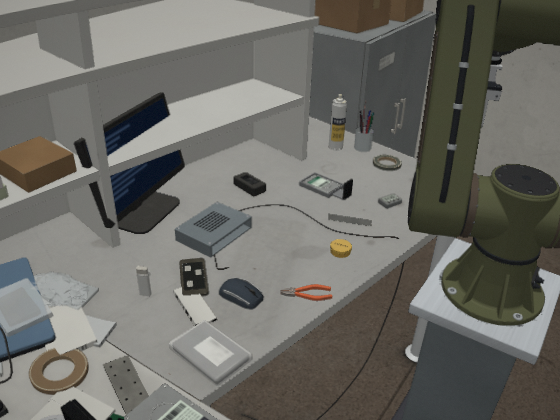

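The top view shows the reader roof at about (206–271, 135–182), the caddy at (388,195) with its grip plate at (387,228), the mouse at (181,237), the tin at (290,276) and the timer at (406,275). I'll measure these and zoom in.

```bash
cat > h.py <<'E'
import numpy as np, cv2
from cell import manip,camera,get_calibration
def ray(c,px):
    K=np.array(c["K"]);d=np.array(c["dist_coeffs"]);T=np.array(c["cam_to_world"])
    u=cv2.undistortPoints(np.array(px,float).reshape(-1,1,2),K,d).reshape(-1,2)
    D=np.c_[u[:,0],-u[:,1],-np.ones(len(u))]@T[:3,:3].T
    return T[:3,3],D
def at_z(c,px,z):
    o,D=ray(c,px); return o+D*((z-o[2])/D[:,2])[:,None]
def proj(c,P):
    T=np.linalg.inv(np.array(c["cam_to_world"])); p=np.array(P,float)@T[:3,:3].T+T[:3,3]
    p=p*[1,-1,-1]
    return cv2.projectPoints(p,np.zeros(3),np.zeros(3),np.array(c["K"]),np.array(c["dist_coeffs"]))[0].reshape(-1,2)
E
python3 - <<'E'
from h import *
np.set_printoptions(precision=1,suppress=True)
c=get_calibration("top")
print(c["cam_to_world"])
print("reader roof",at_z(c,[(206,135),(271,135),(271,182),(206,182)],40))
print("caddy",at_z(c,[(376,173),(404,174),(401,216),(372,214)],14))
print("plate",at_z(c,[(377,232),(397,231)],56))
print("tin,mouse,timer",at_z(c,[(290,276),(181,237),(406,275)],20))
a=cv2.imread("pics/top0.png");s=cv2.imread("pics/scene0.png")
A=cv2.resize(a[120:250,190:420],None,fx=3.4,fy=3.4,interpolation=cv2.INTER_CUBIC)[:300]
A=np.hstack([cv2.resize(a[125:195,195:285],(400,311),interpolation=2),cv2.resize(a[165:240,360:420],(320,400),interpolation=2)[:311]])
A1=cv2.resize(a[125:195,195:285],(386,300),interpolation=2);A2=cv2.resize(a[165:240,360:435],(300,300),interpolation=2)
B=cv2.resize(s[165:265,165:400],(686,292),interpolation=2)
cv2.imwrite("pics/z.png",np.vstack([np.hstack([A1,A2]),B]))
E
```

```text
[[  -0.     1.    -0.1  401.3]
 [  -1.    -0.    -0.    88.5]
 [  -0.     0.1    1.  1167.3]
 [   0.     0.     0.     1. ]]
reader roof [[738.2 291.5  40. ]
 [735.  123.2  40. ]
 [611.6 124.9  40. ]
 [614.7 291.1  40. ]]
caddy [[ 635.  -148.8   14. ]
 [ 630.9 -221.5   14. ]
 [ 521.  -208.3   14. ]
 [ 527.5 -134.    14. ]]
plate [[ 477.9 -136.3   56. ]
 [ 479.5 -185.7   56. ]]
tin,mouse,timer [[ 372.8   80.9   20. ]
 [ 476.5  358.3   20. ]
 [ 370.5 -211.8   20. ]]
```

View pics/z.png

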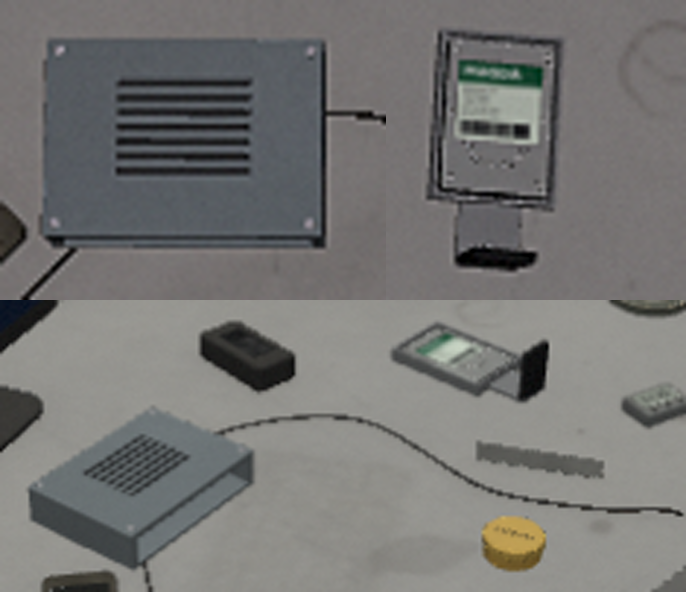

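The reader opening faces the robot (−x), and the caddy nose points to +x with its plate towards the robot. I'll move above the grip plate.

arm_command --targets '[{"hand": -0.36,"x": 0.0365,"y": -0.019,"z": 0,"yaw": 0},{"hand": -0.36,"x": 0.0365,"y": -0.019,"z": 0,"yaw": 0},{"hand": -0.36,"x": 0.0365,"y": -0.019,"z": 0,"yaw": 0},{"hand": -0.36,"x": 0.0365,"y": -0.019,"z": 0,"yaw": 0},{"hand": -0.36,"x": 0.0365,"y": -0.019,"z": 0,"yaw": 0},{"hand": -0.36,"x": 0.0365,"y": -0.019,"z": 0,"yaw": 0},{"hand": -0.36,"x": 0.0365,"y": -0.019,"z": 0,"yaw": 0},{"hand": -0.36,"x": 0.0365,"y": -0.019,"z": 0,"yaw": 0},{"hand": -0.36,"x": 0.0365,"y": -0.019,"z": 0,"yaw": 0},{"hand": -0.36,"x": 0.0365,"y": -0.019,"z": 0,"yaw": 0}]'

```text
clock: 1.1
eef_pos: [484.1, -169.2, 205.3]
eef_rot: [-3.141, 0.0, 0.439]
wrist_force: [0.4, -1.3, 0.3]
finger_gap: 30.2
finger_force: 0.0
```

arm_command --targets '[{"hand": -0.36,"x": 0,"y": 0,"z": 0,"yaw": -0.133},{"hand": -0.36,"x": 0,"y": 0,"z": 0,"yaw": -0.133},{"hand": -0.36,"x": 0,"y": 0,"z": 0,"yaw": -0.133},{"hand": -0.36,"x": 0,"y": 0,"z": 0,"yaw": -0.133},{"hand": -0.36,"x": 0,"y": 0,"z": 0,"yaw": -0.133},{"hand": -0.36,"x": 0,"y": 0,"z": 0,"yaw": -0.133},{"hand": -0.36,"x": 0,"y": 0,"z": 0,"yaw": -0.133},{"hand": -0.36,"x": 0,"y": 0,"z": 0,"yaw": -0.133},{"hand": -0.36,"x": 0,"y": 0,"z": 0,"yaw": 0}]'

```text
clock: 2.0
eef_pos: [483.2, -170.8, 205.2]
eef_rot: [-3.141, -0.0, 1.505]
wrist_force: [0.8, 0.9, -1.4]
finger_gap: 30.0
finger_force: 0.0
```

Run:
```python
from h import *
s=manip.read_state();c=get_calibration("wrist");cv2.imwrite("pics/w1.png",camera("wrist")[:,:,::-1])
import pickle;pickle.dump(c,open("w1.pkl","wb"))
print(s["eef_pos"],s["eef_rot"],s["finger_gap"],s["clock"],np.round(c["cam_to_world"],2))
```

```text
[ 483.24044424 -170.76663025  205.19490206] [-3.14107328e+00 -1.63242968e-04  1.50496415e+00] 29.98204831464965 2.0 [[ 1.0000e+00  6.0000e-02  2.0000e-02  4.8787e+02]
 [-7.0000e-02  9.7000e-01  2.3000e-01 -1.0466e+02]
 [-0.0000e+00 -2.3000e-01  9.7000e-01  3.8469e+02]
 [ 0.0000e+00  0.0000e+00  0.0000e+00  1.0000e+00]]
```

View pics/w1.png

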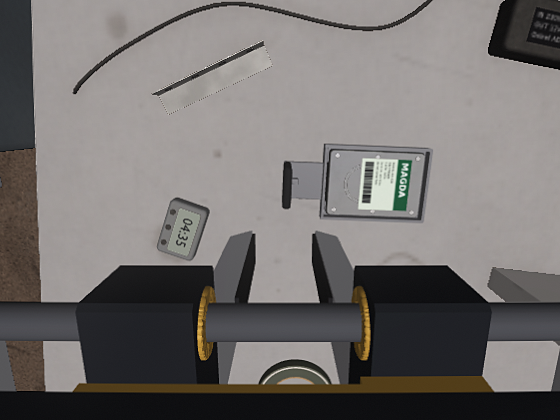

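The wrist view shows the caddy rim corners at (325,144), (432,149), (424,222) and (321,217), with the plate top spanning (284–292, 161–208).

Run:
```python
from h import *;import pickle
from scipy.optimize import least_squares
def fit(c,M,px,x0):
    def P(p):
        k,s=np.cos(p[2]),np.sin(p[2]);return np.c_[p[0]+k*M[:,0]-s*M[:,1],p[1]+s*M[:,0]+k*M[:,1],M[:,2]]
    r=least_squares(lambda p:(proj(c,P(p))-px).ravel(),x0,x_scale=[1,1,.01]);return r.x,np.round(r.fun.reshape(-1,2),1)
c=pickle.load(open("w1.pkl","rb"))
M=np.array([[-56,40,14],[56,40,14],[56,-40,14],[-56,-40,14]],float)
px=np.array([(325,144.5),(432.5,148.5),(424,222.5),(321,217.5)])
q,f=fit(c,M,px,[577,-175,-.07]);print(q,f)
print("plate c",q[:2]-94*np.array([np.cos(q[2]),np.sin(q[2])]))
print(at_z(c,[(288,162),(288,208)],56))
print("grip top proj",proj(c,[[q[0]+a*np.cos(q[2])-b*np.sin(q[2]),q[1]+a*np.sin(q[2])+b*np.cos(q[2]),56] for a in(-98,-90) for b in (20,-20)]))
c=get_calibration("top")
R=np.array([[72,84,40],[72,-84,40],[-50,-84,40],[-50,84,40]],float)
px=np.array([(206.2,134.3),(270.8,134.6),(270.1,180.7),(205,180)])
print(fit(c,R,px,[663,207,0]))
px=np.array([(373.5,172.5),(404.7,174.5),(401.7,217.5),(370.2,214.5)])
print(fit(c,M[[1,2,3,0]],px,[577,-175,-.07]))
```

```text
[ 5.80768346e+02 -1.76692108e+02 -1.02331862e-01] [[ 0.1 -0.6]
 [ 0.8 -0.5]
 [-0.4 -0.1]
 [-0.5  1.3]]
plate c [ 487.26009157 -167.08969276]
[[ 489.65093918 -142.44828289   56.        ]
 [ 486.89975345 -186.02973837   56.        ]]
grip top proj [[283.62504174 166.98969829]
 [282.08873147 208.93896333]
 [292.27034151 167.30297578]
 [290.50213174 209.23570858]]
(array([ 6.66782415e+02,  2.09173990e+02, -2.65177673e-02]), array([[-0.1, -0.3],
       [ 0.2, -0.2],
       [ 0.3,  0.2],
       [-0.3,  0.4]]))
(array([ 5.77366220e+02, -1.76181418e+02, -1.12263934e-01]), array([[ 0.1, -0.4],
       [-0.4,  0.4],
       [-0.1, -0.1],
       [ 0.3,  0. ]]))
```

arm_command --targets '[{"hand": -0.36,"x": 0.0044,"y": 0.0039,"z": 0.02,"yaw": 0.035},{"hand": -0.36,"x": 0,"y": 0,"z": 0.04,"yaw": 0},{"hand": -0.36,"x": 0,"y": 0,"z": 0.04,"yaw": 0},{"hand": -0.36,"x": 0,"y": 0,"z": 0.04,"yaw": 0},{"hand": -0.36,"x": 0,"y": 0,"z": 0.039,"yaw": 0},{"hand": -0.36,"x": 0,"y": 0,"z": 0,"yaw": 0}]'

```text
clock: 2.65
eef_pos: [485.0, -165.6, 22.3]
eef_rot: [-3.134, -0.002, 1.464]
wrist_force: [-0.4, -0.9, 0.9]
finger_gap: 29.8
finger_force: 0.0
```

arm_command --targets '[{"hand": -1,"x": 0,"y": 0,"z": 0,"yaw": 0},{"hand": -1,"x": 0,"y": 0,"z": 0,"yaw": 0},{"hand": -1,"x": 0,"y": 0,"z": 0,"yaw": 0},{"hand": -1,"x": 0,"y": 0,"z": 0,"yaw": 0},{"hand": -1,"x": 0,"y": 0,"z": 0,"yaw": 0}]' --newtons 50

```text
clock: 3.15
eef_pos: [488.3, -167.1, 28.3]
eef_rot: [3.139, 0.001, 1.467]
wrist_force: [-2.4, 0.7, 8.6]
finger_gap: 7.6
finger_force: 50.0
```

The plate is gripped, so I'll lift gently.

arm_command --targets '[{"hand": -1,"x": 0,"y": 0,"z": -0.003,"yaw": 0},{"hand": -1,"x": 0,"y": 0,"z": -0.007,"yaw": 0},{"hand": -1,"x": 0,"y": 0,"z": -0.01,"yaw": 0},{"hand": -1,"x": 0,"y": 0,"z": -0.007,"yaw": 0},{"hand": -1,"x": 0.005,"y": -0.0013,"z": -0.003,"yaw": 0},{"hand": -1,"x": 0.015,"y": -0.0038,"z": 0,"yaw": 0},{"hand": -1,"x": 0.025,"y": -0.0063,"z": 0,"yaw": 0},{"hand": -1,"x": 0.03,"y": -0.0076,"z": 0,"yaw": 0},{"hand": -1,"x": 0.032,"y": -0.0081,"z": 0,"yaw": 0},{"hand": -1,"x": 0.032,"y": -0.0081,"z": 0,"yaw": 0}]'

```text
clock: 4.15
eef_pos: [465.8, -22.7, 56.1]
eef_rot: [-3.141, -0.0, 1.468]
wrist_force: [0.8, 0.4, -2.3]
finger_gap: 7.6
finger_force: 50.0
```

arm_command --targets '[{"hand": -1,"x": 0.032,"y": -0.0081,"z": 0,"yaw": 0},{"hand": -1,"x": 0.032,"y": -0.0081,"z": 0,"yaw": 0},{"hand": -1,"x": 0.032,"y": -0.0081,"z": 0,"yaw": 0},{"hand": -1,"x": 0.032,"y": -0.0081,"z": 0,"yaw": 0},{"hand": -1,"x": 0.03,"y": -0.0076,"z": 0,"yaw": 0},{"hand": -1,"x": 0.025,"y": -0.0063,"z": 0,"yaw": 0},{"hand": -1,"x": 0.015,"y": -0.0038,"z": 0,"yaw": -0.02},{"hand": -1,"x": 0.009,"y": -0.0023,"z": 0,"yaw": -0.03},{"hand": -1,"x": 0.005,"y": -0.0013,"z": 0,"yaw": -0.027},{"hand": -1,"x": 0,"y": 0,"z": 0,"yaw": 0}]'

```text
clock: 5.15
eef_pos: [434.4, 191.8, 56.3]
eef_rot: [-3.141, 0.0, 1.547]
wrist_force: [0.6, -0.3, -2.9]
finger_gap: 7.7
finger_force: 50.0
```

Run:
```python
from h import *
s=manip.read_state();c=get_calibration("wrist");w=camera("wrist")[:,:,::-1]
import pickle;pickle.dump(c,open("w2.pkl","wb"));cv2.imwrite("pics/w2.png",w)
t=camera("top")[:,:,::-1];sc=camera("scene")[:,:,::-1];cv2.imwrite("pics/t2.png",t);cv2.imwrite("pics/s2.png",sc)
print(s["eef_pos"],s["eef_rot"],s["finger_gap"],s["clock"],s["wrist_force"])
```

```text
[434.41256092 191.76100379  56.3162572 ] [-3.14130212e+00  8.52822108e-05  1.54651267e+00] 7.657764817751973 5.15 [ 0.62225888 -0.25756634 -2.90144996]
```

View pics/w2.png

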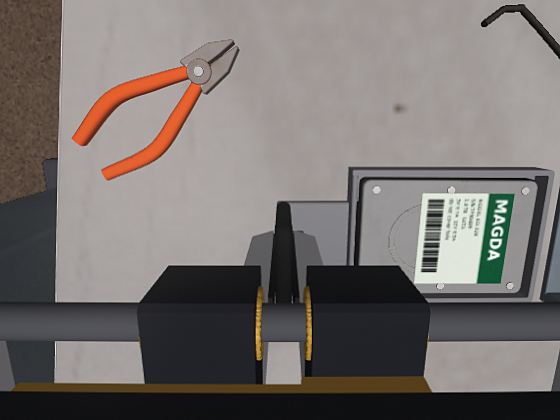

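The caddy is held square, with its rear-left rim corner near (350,168) and its nose-left corner near (552,169). I'll make zoomed crops to check tilt.

Run:
```python
from h import *
w=cv2.imread("pics/w2.png");t=cv2.imread("pics/t2.png");s=cv2.imread("pics/s2.png")
c=get_calibration("scene");print(proj(c,[[434,192,80],[640,192,20]]),proj(get_calibration("top"),[[434,192,80],[640,192,20]]))
f=lambda a,x,y,w,h,k:cv2.resize(a[y:y+h,x:x+w],None,fx=k,fy=k,interpolation=2)
A=f(w,335,155,225,160,1.75)[:280,:393]
B=f(t,195,125,100,70,4)
C=f(s,170,190,190,75,4)
A=cv2.resize(A,(393,280));B=B[:,:400]
cv2.imwrite("pics/z2.png",np.vstack([np.hstack([A,B]),np.pad(C,((0,0),(0,33),(0,0)))]))
```

```text
[[298.12897521 239.11263775]
 [230.15779125 230.74057548]] [[243.71815939 251.81903425]
 [245.39530902 173.14077256]]
```

View pics/z2.png

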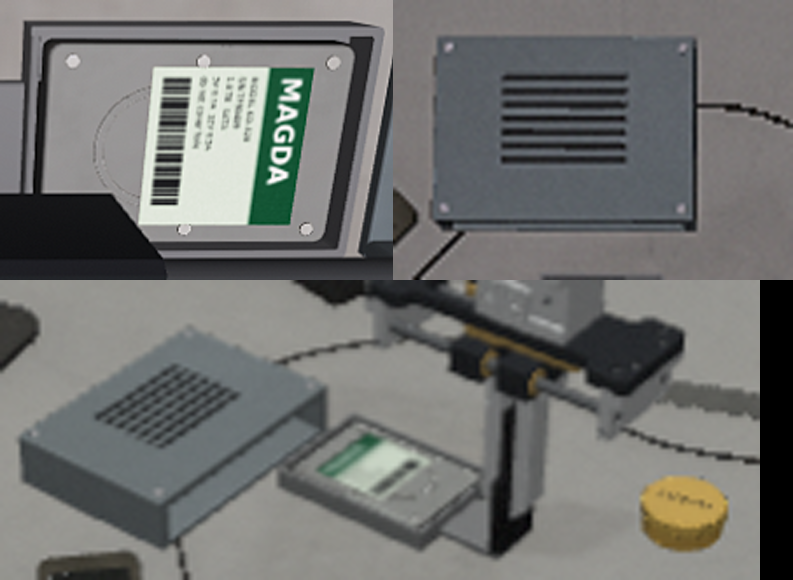

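Run:
```python
from h import *;import pickle
from scipy.optimize import least_squares
from scipy.spatial.transform import Rotation as Ro
np.set_printoptions(precision=3,suppress=True)
cw=pickle.load(open("w2.pkl","rb"));cs=get_calibration("scene")
T=np.array([434.4,191.8,75.3]) # grasp point
def pts(p,M): # p: yaw,pitch,roll, slipy, gripheight
    return T+(np.array(M,float)-[-94,p[3],p[4]])@Ro.from_euler("ZYX",p[:3]).as_matrix().T
W=[[-56,40,14],[56,40,14]];wp=np.array([(349.3,168.1),(553.9,168.7)])
S=[[56,40,14],[56,-40,14],[-56,40,14],[-56,-40,14]];sp=np.array([(240,238),(258.8,224),(275,254),(290.2,241.8)])
def f(p):
    return np.r_[(proj(cw,pts(p,W))-wp).ravel()/1.,(proj(cs,pts(p,S))-sp).ravel()/.7, (p[4]-44)/4,(p[0]+.025)/.02,p[2]/.02]
r=least_squares(f,[-.025,0,0,0,44],x_scale=[.01,.01,.01,1,1]);print(r.x,r.fun.round(1))
print(pts(r.x,[[56,0,0],[0,0,0]]))
# reader check in scene
R=[[-50,84,40],[-50,-84,40],[72,84,40],[-50,84,0]]
k=-.0265;Q=np.array(R,float)@Ro.from_euler("z",k).as_matrix().T+[666.8,209.2,0];print(proj(cs,Q))
```

```text
[-0.023 -0.004  0.026  0.688 50.485] [ 2.6  0.3 -0.7 -0.2 -2.7  0.1 -1.9  0.7 -0.5  1.1  4.5 -2.6  1.6  0.1
  1.3]
[[584.594 188.979  25.471]
 [528.609 190.26   25.226]]
[[210.734 246.164]
 [252.882 216.388]
 [174.891 228.792]
 [211.424 259.176]]
```

Reader ≈ (666.8, 209.2), yaw −0.0265. The caddy is level with its underside near z=28 and its lateral offset about −23. I'll lower it to about 12 and insert the nose.

arm_command --targets '[{"hand": -1,"x": 0,"y": 0,"z": 0.005,"yaw": 0},{"hand": -1,"x": 0,"y": 0,"z": 0.007,"yaw": 0},{"hand": -1,"x": 0,"y": 0,"z": 0.003,"yaw": 0},{"hand": -1,"x": 0,"y": 0.005,"z": 0,"yaw": 0},{"hand": -1,"x": 0,"y": 0.01,"z": 0,"yaw": 0},{"hand": -1,"x": 0,"y": 0.01,"z": 0,"yaw": 0},{"hand": -1,"x": 0,"y": 0.005,"z": 0,"yaw": 0},{"hand": -1,"x": 0,"y": 0.004,"z": 0,"yaw": 0},{"hand": -1,"x": 0,"y": 0.004,"z": 0,"yaw": 0},{"hand": -1,"x": 0,"y": 0.004,"z": 0,"yaw": 0}]'

```text
clock: 6.3
eef_pos: [477.0, 190.4, 41.4]
eef_rot: [-3.141, 0.0, 1.545]
wrist_force: [-0.2, -0.8, -3.0]
finger_gap: 8.0
finger_force: 50.0
```

arm_command --targets '[{"hand": -1,"x": 0,"y": 0.005,"z": 0,"yaw": 0},{"hand": -1,"x": 0,"y": 0.005,"z": 0,"yaw": 0},{"hand": -1,"x": 0,"y": 0.006,"z": 0,"yaw": 0},{"hand": -1,"x": 0,"y": 0.006,"z": 0,"yaw": 0},{"hand": -1,"x": 0,"y": 0.006,"z": 0,"yaw": 0},{"hand": -1,"x": 0,"y": 0.005,"z": 0,"yaw": 0},{"hand": -1,"x": 0,"y": 0.004,"z": 0,"yaw": 0},{"hand": -1,"x": 0,"y": 0.002,"z": 0,"yaw": 0},{"hand": -1,"x": 0,"y": 0,"z": 0,"yaw": 0}]'

```text
clock: 7.2
eef_pos: [515.9, 189.4, 41.4]
eef_rot: [-3.142, -0.0, 1.545]
wrist_force: [0.3, 1.3, -3.6]
finger_gap: 7.6
finger_force: 50.0
```

Run:
```python
from h import *
s=manip.read_state();c=get_calibration("wrist");w=camera("wrist")[:,:,::-1]
import pickle;pickle.dump(c,open("w3.pkl","wb"));cv2.imwrite("pics/w3.png",w);t=camera("top")[:,:,::-1];s2=camera("scene")[:,:,::-1]
f=lambda a,x,y,w,h,k:cv2.resize(a[y:y+h,x:x+w],None,fx=k,fy=k,interpolation=2)
C=f(s2,165,185,140,75,4)
cv2.imwrite("pics/z3.png",np.vstack([w[:290],C[:300]]))
print(s["eef_pos"],s["eef_rot"],s["finger_gap"],s["clock"],s["wrist_force"])
```

```text
[515.88726447 189.38243331  41.38779909] [-3.14154236e+00 -1.28668471e-05  1.54468428e+00] 7.582212226771475 7.2 [ 0.25143485  1.31247916 -3.61891019]
```

View pics/z3.png

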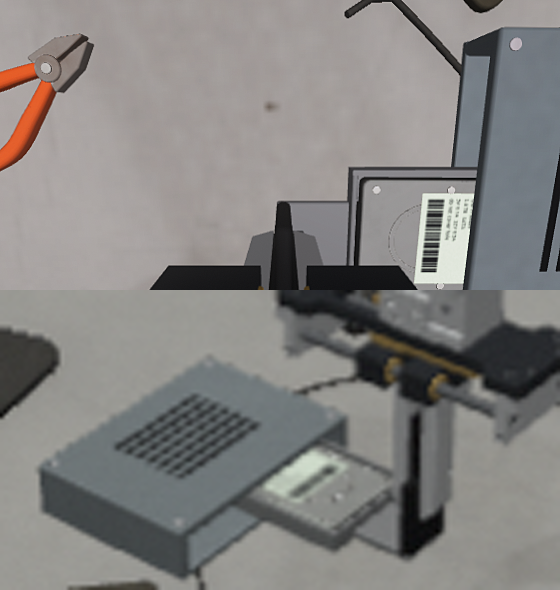

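The nose is in the bay, with the reader's front roof edge running from (497,31) to about (474,288). I'll check the reader's yaw from this closer view.

Run:
```python
from h import *;import pickle
c=pickle.load(open("w3.pkl","rb"));w=cv2.imread("pics/w3.png").astype(float)
# front roof edge subpixel: strongest gradient near line
pts=[]
for v in range(60,150,10):
    u0=497+(v-31)*(474-497)/257; us=np.arange(int(u0)-9,int(u0)+10)
    g=np.abs(np.diff(w[v,us].sum(1)));pts.append((us[g.argmax()]+.5,v))
p=at_z(c,pts,40);print(np.round(np.c_[pts,p],1));k=np.polyfit(p[:,1],p[:,0],1);print("yaw",-np.arctan(k[0]),"x@y=209",np.polyval(k,209))
print(at_z(c,[(497,31),(474,288)],40))
print(at_z(c,[(350,168),(475,168)],26))
```

```text
[[489.5  60.  617.5 281.4  40. ]
 [488.5  70.  617.4 276.8  40. ]
 [486.5  80.  616.9 272.2  40. ]
 [485.5  90.  616.9 267.6  40. ]
 [484.5 100.  616.8 262.9  40. ]
 [483.5 110.  616.8 258.1  40. ]
 [482.5 120.  616.8 253.3  40. ]
 [481.5 130.  616.7 248.4  40. ]
 [480.5 140.  616.7 243.5  40. ]]
yaw -0.018545375539308805 x@y=209 615.9499280296674
[[619.77225485 294.2439361   40.        ]
 [621.31351995 162.36509349  40.        ]]
[[553.79012088 229.07874869  26.        ]
 [622.81583432 227.34336964  26.        ]]
```

arm_command --targets '[{"hand": -1,"x": 0,"y": 0,"z": 0.0015,"yaw": 0},{"hand": -1,"x": 0,"y": 0,"z": 0.0015,"yaw": 0},{"hand": -1,"x": 0,"y": 0,"z": 0,"yaw": 0}]'

```text
clock: 7.65
eef_pos: [515.6, 189.4, 38.2]
eef_rot: [-3.141, 0.0, 1.545]
wrist_force: [0.6, 0.0, -2.2]
finger_gap: 7.4
finger_force: 50.0
```

arm_command --targets '[{"hand": -1,"x": 0,"y": 0,"z": 0.0007,"yaw": 0},{"hand": -1,"x": 0,"y": 0,"z": 0,"yaw": 0}]'

```text
clock: 7.85
eef_pos: [515.7, 189.4, 37.7]
eef_rot: [-3.141, 0.0, 1.545]
wrist_force: [0.4, 0.9, -2.6]
finger_gap: 7.5
finger_force: 50.0
```

arm_command --targets '[{"hand": -1,"x": 0,"y": 0,"z": 0.0007,"yaw": 0},{"hand": -1,"x": 0,"y": 0,"z": 0,"yaw": 0}]'

```text
clock: 8.05
eef_pos: [515.7, 189.4, 37.0]
eef_rot: [-3.141, 0.0, 1.545]
wrist_force: [0.3, -1.2, -2.6]
finger_gap: 7.8
finger_force: 50.0
```

Still free, hovering just above the floor. I'll feel leftward for the guide.

arm_command --targets '[{"hand": -1,"x": 0.002,"y": 0,"z": 0,"yaw": 0},{"hand": -1,"x": 0.002,"y": 0,"z": 0,"yaw": 0},{"hand": -1,"x": 0.001,"y": 0,"z": 0,"yaw": 0},{"hand": -1,"x": 0.001,"y": 0,"z": 0,"yaw": 0},{"hand": -1,"x": 0.001,"y": 0,"z": 0,"yaw": 0}]'

```text
clock: 8.55
eef_pos: [515.9, 196.5, 37.0]
eef_rot: [-3.142, 0.0, 1.545]
wrist_force: [-0.2, 0.4, -3.7]
finger_gap: 7.9
finger_force: 50.0
```

arm_command --targets '[{"hand": -1,"x": 0.001,"y": 0,"z": 0,"yaw": 0},{"hand": -1,"x": 0.001,"y": 0,"z": 0,"yaw": 0},{"hand": -1,"x": 0.001,"y": 0,"z": 0,"yaw": 0}]'

```text
clock: 8.85
eef_pos: [516.0, 199.5, 37.1]
eef_rot: [3.142, -0.0, 1.545]
wrist_force: [-0.1, -0.2, -2.9]
finger_gap: 7.4
finger_force: 50.0
```

arm_command --targets '[{"hand": -1,"x": 0.001,"y": 0,"z": 0,"yaw": 0},{"hand": -1,"x": 0.001,"y": 0,"z": 0,"yaw": 0},{"hand": -1,"x": 0.001,"y": 0,"z": 0,"yaw": 0}]'

```text
clock: 9.15
eef_pos: [516.1, 202.5, 37.1]
eef_rot: [-3.142, -0.0, 1.545]
wrist_force: [-0.3, 0.3, -2.9]
finger_gap: 7.6
finger_force: 50.0
```

arm_command --targets '[{"hand": -1,"x": 0.001,"y": 0,"z": 0,"yaw": 0},{"hand": -1,"x": 0.001,"y": 0,"z": 0,"yaw": 0}]'

```text
clock: 9.35
eef_pos: [516.1, 204.5, 37.0]
eef_rot: [-3.142, 0.0, 1.545]
wrist_force: [0.3, -0.1, -2.8]
finger_gap: 7.8
finger_force: 50.0
```

arm_command --targets '[{"hand": -1,"x": 0.001,"y": 0,"z": 0,"yaw": 0},{"hand": -1,"x": 0.001,"y": 0,"z": 0,"yaw": 0}]'

```text
clock: 9.55
eef_pos: [516.2, 206.5, 37.0]
eef_rot: [3.142, -0.0, 1.545]
wrist_force: [0.2, -0.4, -2.4]
finger_gap: 7.9
finger_force: 50.0
```

arm_command --targets '[{"hand": -1,"x": 0.001,"y": 0,"z": 0,"yaw": 0},{"hand": -1,"x": 0.001,"y": 0,"z": 0,"yaw": 0}]'

```text
clock: 9.75
eef_pos: [516.2, 208.5, 37.1]
eef_rot: [3.142, -0.0, 1.545]
wrist_force: [-0.4, -0.3, -2.1]
finger_gap: 7.5
finger_force: 50.0
```

arm_command --targets '[{"hand": -1,"x": 0.001,"y": 0,"z": 0,"yaw": 0},{"hand": -1,"x": 0.001,"y": 0,"z": 0,"yaw": 0}]'

```text
clock: 9.95
eef_pos: [516.3, 210.5, 37.1]
eef_rot: [3.141, -0.0, 1.545]
wrist_force: [-0.0, -0.5, -2.7]
finger_gap: 7.8
finger_force: 50.0
```

arm_command --targets '[{"hand": -1,"x": 0.001,"y": 0,"z": 0,"yaw": 0},{"hand": -1,"x": 0.001,"y": 0,"z": 0,"yaw": 0}]'

```text
clock: 10.15
eef_pos: [516.4, 212.4, 37.1]
eef_rot: [3.141, -0.0, 1.545]
wrist_force: [0.5, -2.5, -1.1]
finger_gap: 7.8
finger_force: 50.0
```

arm_command --targets '[{"hand": -1,"x": 0.001,"y": 0,"z": 0,"yaw": 0},{"hand": -1,"x": 0.001,"y": 0,"z": 0,"yaw": 0}]'

```text
clock: 10.35
eef_pos: [516.5, 214.4, 37.2]
eef_rot: [3.141, -0.0, 1.545]
wrist_force: [-0.1, -1.4, -0.5]
finger_gap: 7.7
finger_force: 50.0
```

Run:
```python
from h import *
s=manip.read_state();c=get_calibration("wrist");w=camera("wrist")[:,:,::-1];cv2.imwrite("pics/w4.png",w)
import pickle;pickle.dump(c,open("w4.pkl","wb"))
np.set_printoptions(precision=3,suppress=True)
print(s["moment"],s["wrist_force"],s["eef_rot"],s["eef_pos"]);s=manip.read_state();print(s["moment"],s["wrist_force"])
```

```text
[-0.335 -0.093 -0.124] [-0.063 -1.421 -0.466] [ 3.141 -0.     1.545] [516.514 214.442  37.168]
[-0.242 -0.122 -0.152] [ 0.213 -1.433  0.877]
```

View pics/w4.png

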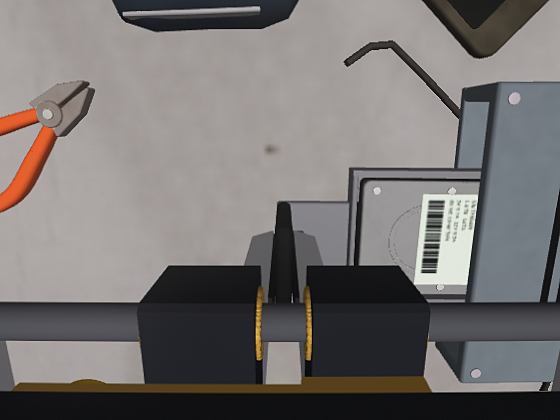

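Fy, Mz and Fz all shift past TCP y≈212, so the caddy is probably touching the guide and rolling slightly in the pads. I'll back off 3 mm, settle lightly on the floor to level it, then feel again.

arm_command --targets '[{"hand": -1,"x": -0.0015,"y": 0,"z": 0,"yaw": 0},{"hand": -1,"x": -0.0015,"y": 0,"z": 0,"yaw": 0},{"hand": -1,"x": -0.001,"y": 0,"z": 0,"yaw": 0},{"hand": -1,"x": 0,"y": 0,"z": 0,"yaw": 0}]'

```text
clock: 10.8
eef_pos: [516.2, 210.3, 37.0]
eef_rot: [-3.141, 0.0, 1.545]
wrist_force: [0.1, 0.1, -1.4]
finger_gap: 7.9
finger_force: 50.0
```

arm_command --targets '[{"hand": -1,"x": 0,"y": 0,"z": 0.0005,"yaw": 0},{"hand": -1,"x": 0,"y": 0,"z": 0,"yaw": 0}]'

```text
clock: 11.0
eef_pos: [516.2, 210.4, 36.6]
eef_rot: [-3.141, 0.0, 1.545]
wrist_force: [-3.0, -0.2, 0.9]
finger_gap: 7.6
finger_force: 50.0
```

Run:
```python
from h import *
np.set_printoptions(precision=3,suppress=True)
s=manip.read_state();print(s["moment"],s["wrist_force"])
```

```text
[ 0.036  0.173 -0.019] [-2.975 -0.198  0.868]
```

arm_command --targets '[{"hand": -1,"x": 0.0005,"y": 0,"z": 0,"yaw": 0},{"hand": -1,"x": 0.0005,"y": 0,"z": 0,"yaw": 0}]'

```text
clock: 11.2
eef_pos: [516.3, 211.3, 36.6]
eef_rot: [3.142, 0.0, 1.545]
wrist_force: [-1.0, -1.9, 1.3]
finger_gap: 7.9
finger_force: 50.0
```

arm_command --targets '[{"hand": -1,"x": 0.0005,"y": 0,"z": 0,"yaw": 0},{"hand": -1,"x": 0.0005,"y": 0,"z": 0,"yaw": 0}]'

```text
clock: 11.4
eef_pos: [516.5, 212.3, 36.6]
eef_rot: [3.141, 0.0, 1.545]
wrist_force: [-1.3, -2.9, 0.6]
finger_gap: 7.7
finger_force: 50.0
```

Run:
```python
from h import *
np.set_printoptions(precision=3,suppress=True)
s=manip.read_state();print(s["moment"],s["wrist_force"])
```

```text
[-0.365 -0.169 -0.268] [-1.303 -2.897  0.613]
```

arm_command --targets '[{"hand": -1,"x": 0.0005,"y": 0,"z": 0,"yaw": 0},{"hand": -1,"x": 0.0005,"y": 0,"z": 0,"yaw": 0}]'

```text
clock: 11.6
eef_pos: [516.5, 213.4, 36.6]
eef_rot: [3.141, 0.0, 1.545]
wrist_force: [-0.4, -3.1, 1.3]
finger_gap: 7.8
finger_force: 50.0
```

Run:
```python
from h import *
np.set_printoptions(precision=3,suppress=True)
s=manip.read_state();print(s["moment"],s["wrist_force"])
```

```text
[-0.443 -0.202 -0.32 ] [-0.356 -3.119  1.342]
```

```bash
cat > lag.py <<'E'
from h import *
import sys
def lag(b,a=None):
    a=cv2.imread("pics/w3.png") if a is None else a
    g=lambda i,r:cv2.cvtColor(i,cv2.COLOR_BGR2GRAY)[r[1]:r[3],r[0]:r[2]].astype(np.float32)
    out=[]
    for r in [(345,160,395,260),(415,190,465,280)]:
        P=g(a,r);S=g(b,(r[0]-8,r[1]-8,r[2]+8,r[3]+8))
        m=cv2.matchTemplate(S,P,cv2.TM_CCOEFF_NORMED);j,i=np.unravel_index(m.argmax(),m.shape)
        sub=lambda v:0 if len(v)<3 else .5*(v[0]-v[2])/(v[0]-2*v[1]+v[2])
        out.append((round(float(i-8+sub(m[j,i-1:i+2])),2),round(float(j-8+sub(m[j-1:j+2,i])),2),round(float(m.max()),3)))
    return out
E
python3 - <<'E'
from lag import *
print(lag(cv2.imread("pics/w4.png")))
s=manip.read_state();w=camera("wrist")[:,:,::-1].copy();cv2.imwrite("pics/w5.png",w);print(lag(w))
E
```

```text
[(0.21, 0.69, 0.975), (0.22, 0.98, 0.989)]
[(0.5, 1.12, 0.956), (0.41, 1.79, 0.965)]
```

arm_command --targets '[{"hand": -1,"x": 0.0005,"y": 0,"z": 0,"yaw": 0},{"hand": -1,"x": 0.0005,"y": 0,"z": 0,"yaw": 0},{"hand": -1,"x": 0.0005,"y": 0,"z": 0,"yaw": 0}]'

```text
clock: 11.95
eef_pos: [516.5, 214.9, 36.6]
eef_rot: [3.141, 0.0, 1.545]
wrist_force: [-0.7, -3.6, 1.8]
finger_gap: 7.8
finger_force: 50.1
```

Run:
```python
from lag import *
s=manip.read_state();w=camera("wrist")[:,:,::-1].copy();cv2.imwrite("pics/w6.png",w);print(lag(w),s["moment"],s["wrist_force"])
```

```text
[(0.66, 1.22, 0.957), (0.58, 2.07, 0.973)] [-0.60241137 -0.31447608 -0.38625918] [-0.70804472 -3.55188535  1.77342093]
```

Lag is saturating, which suggests floor friction. I'll lift 1 mm to see whether any lateral force remains.

arm_command --targets '[{"hand": -1,"x": 0,"y": 0,"z": -0.0008,"yaw": 0},{"hand": -1,"x": 0,"y": 0,"z": -0.0007,"yaw": 0},{"hand": -1,"x": 0,"y": 0,"z": 0,"yaw": 0}]'

```text
clock: 12.3
eef_pos: [516.1, 215.0, 37.8]
eef_rot: [-3.141, -0.0, 1.545]
wrist_force: [-0.2, 0.3, -2.5]
finger_gap: 7.6
finger_force: 50.0
```

Run:
```python
from lag import *
s=manip.read_state();w=camera("wrist")[:,:,::-1].copy();cv2.imwrite("pics/w7.png",w);print(lag(w),s["moment"],s["wrist_force"])
```

```text
[(0.06, 0.11, 0.996), (0.08, 0.1, 0.992)] [-0.03074128  0.01188183  0.02131475] [-0.19966159  0.31954517 -2.49305688]
```

It's free and not slipped, so that was floor friction. I'll continue leftward while hovering.

arm_command --targets '[{"hand": -1,"x": 0.001,"y": 0,"z": 0,"yaw": 0},{"hand": -1,"x": 0.001,"y": 0,"z": 0,"yaw": 0},{"hand": -1,"x": 0.001,"y": 0,"z": 0,"yaw": 0}]'

```text
clock: 12.65
eef_pos: [516.4, 218.0, 38.0]
eef_rot: [-3.141, 0.0, 1.545]
wrist_force: [0.2, -0.6, -3.1]
finger_gap: 7.8
finger_force: 50.0
```

arm_command --targets '[{"hand": -1,"x": 0.001,"y": 0,"z": 0,"yaw": 0},{"hand": -1,"x": 0.001,"y": 0,"z": 0,"yaw": 0}]'

```text
clock: 12.85
eef_pos: [516.6, 220.0, 38.1]
eef_rot: [3.142, -0.0, 1.545]
wrist_force: [-0.4, -0.7, -1.9]
finger_gap: 7.5
finger_force: 50.0
```

arm_command --targets '[{"hand": -1,"x": 0.001,"y": 0,"z": 0,"yaw": 0},{"hand": -1,"x": 0.001,"y": 0,"z": 0,"yaw": 0}]'

```text
clock: 13.05
eef_pos: [516.7, 221.9, 38.1]
eef_rot: [3.141, -0.0, 1.545]
wrist_force: [-0.0, -1.1, -1.3]
finger_gap: 7.9
finger_force: 50.0
```

Run:
```python
from lag import *
s=manip.read_state();w=camera("wrist")[:,:,::-1].copy();cv2.imwrite("pics/w8.png",w);print(lag(w),s["moment"],s["wrist_force"],s["eef_pos"])
```

```text
[(0.15, 0.57, 0.974), (0.15, 0.84, 0.983)] [-0.25282117 -0.03040363 -0.11660113] [-0.04650146 -1.09471889 -1.29373678] [516.67251405 221.94732791  38.1293592 ]
```

arm_command --targets '[{"hand": -1,"x": 0.001,"y": 0,"z": -0.0005,"yaw": 0},{"hand": -1,"x": 0.001,"y": 0,"z": 0,"yaw": 0}]'

```text
clock: 13.3
eef_pos: [516.6, 224.0, 38.6]
eef_rot: [-3.142, -0.0, 1.545]
wrist_force: [0.3, -0.2, -1.5]
finger_gap: 8.0
finger_force: 50.0
```

Run:
```python
from lag import *
s=manip.read_state();w=camera("wrist")[:,:,::-1].copy();cv2.imwrite("pics/w9.png",w);print(lag(w),s["moment"],s["wrist_force"],s["eef_pos"])
```

```text
[(0.13, 0.34, 0.984), (0.15, 0.47, 0.959)] [-0.16783636  0.03888322 -0.07874003] [ 0.25474076 -0.18207092 -1.51780803] [516.61289772 223.98502685  38.57448149]
```

arm_command --targets '[{"hand": -1,"x": 0,"y": 0,"z": -0.001,"yaw": 0},{"hand": -1,"x": 0,"y": 0,"z": -0.001,"yaw": 0},{"hand": -1,"x": 0.001,"y": 0,"z": 0,"yaw": 0},{"hand": -1,"x": 0.001,"y": 0,"z": 0,"yaw": 0}]'

```text
clock: 13.75
eef_pos: [516.7, 226.0, 40.5]
eef_rot: [-3.141, -0.0, 1.545]
wrist_force: [-0.8, 0.5, -2.9]
finger_gap: 7.4
finger_force: 50.0
```

Run:
```python
from lag import *
s=manip.read_state();w=camera("wrist")[:,:,::-1].copy();cv2.imwrite("pics/w10.png",w);print(lag(w),s["moment"],s["wrist_force"],s["eef_pos"])
```

```text
[(0.0, 0.0, 1.0), (0.02, 0.0, 0.996)] [0.01032377 0.14197427 0.0457871 ] [-0.84083546  0.50013401 -2.91905251] [516.65029501 225.9783326   40.53030572]
```

arm_command --targets '[{"hand": -1,"x": 0.001,"y": 0,"z": 0,"yaw": 0},{"hand": -1,"x": 0.001,"y": 0,"z": 0,"yaw": 0}]'

```text
clock: 14.0
eef_pos: [516.7, 228.0, 40.5]
eef_rot: [-3.141, 0.0, 1.545]
wrist_force: [-0.5, -0.7, -3.7]
finger_gap: 8.0
finger_force: 50.0
```

Run:
```python
from lag import *
s=manip.read_state();w=camera("wrist")[:,:,::-1].copy();cv2.imwrite("pics/w11.png",w);print(lag(w),s["moment"],s["wrist_force"],s["eef_pos"])
```

```text
[(0.0, 0.0, 0.999), (0.02, 0.0, 0.996)] [-0.00480307  0.1473718  -0.00304166] [-0.52836134 -0.66343874 -3.69729775] [516.71469161 227.96510401  40.50228532]
```

Hovering clean, the lag is exactly 0, so this makes a sensitive detector. Continuing.

arm_command --targets '[{"hand": -1,"x": 0.001,"y": 0,"z": 0,"yaw": 0},{"hand": -1,"x": 0.001,"y": 0,"z": 0,"yaw": 0}]'

```text
clock: 14.25
eef_pos: [516.8, 230.0, 40.5]
eef_rot: [-3.142, -0.0, 1.545]
wrist_force: [-0.1, -0.6, -3.9]
finger_gap: 7.5
finger_force: 50.0
```

Run:
```python
from lag import *
s=manip.read_state();w=camera("wrist")[:,:,::-1].copy();print(lag(w),s["moment"],s["wrist_force"],s["eef_pos"])
```

```text
[(0.0, 0.0, 0.999), (0.02, 0.0, 0.996)] [-0.01151174  0.11432216  0.0724498 ] [-0.08530676 -0.56910675 -3.91421864] [516.79661753 229.96325454  40.53872171]
```

arm_command --targets '[{"hand": -1,"x": 0.001,"y": 0,"z": 0,"yaw": 0},{"hand": -1,"x": 0.001,"y": 0,"z": 0,"yaw": 0}]'

```text
clock: 14.5
eef_pos: [516.9, 232.0, 40.5]
eef_rot: [-3.142, 0.0, 1.545]
wrist_force: [-0.5, -0.2, -3.7]
finger_gap: 7.6
finger_force: 50.0
```

Run:
```python
from lag import *
s=manip.read_state();w=camera("wrist")[:,:,::-1].copy();cv2.imwrite("pics/w12.png",w);print(lag(w),s["moment"],s["wrist_force"],s["eef_pos"])
```

```text
[(0.0, 0.0, 1.0), (0.02, 0.0, 0.996)] [-0.04264503  0.1520624  -0.02819231] [-0.4868478  -0.21921996 -3.67103531] [516.85311164 231.96142346  40.53389434]
```

No guide contact even near the left limit. The earlier contacts rose with y, so I may be riding above something. I'll probe downward here.

arm_command --targets '[{"hand": -1,"x": 0,"y": 0,"z": 0.0007,"yaw": 0},{"hand": -1,"x": 0,"y": 0,"z": 0.0007,"yaw": 0},{"hand": -1,"x": 0,"y": 0,"z": 0,"yaw": 0}]'

```text
clock: 14.85
eef_pos: [516.9, 231.9, 39.3]
eef_rot: [3.141, -0.0, 1.545]
wrist_force: [-1.0, 0.2, -0.4]
finger_gap: 7.5
finger_force: 50.0
```

```bash
cat > m.py <<'E'
from lag import *
np.set_printoptions(precision=2,suppress=True)
s=manip.read_state();w=camera("wrist")[:,:,::-1].copy();cv2.imwrite("pics/w_%.2f.png"%s["clock"],w)
print(lag(w),s["moment"],s["wrist_force"],s["eef_pos"],s["eef_rot"],s["clock"])
E
python3 m.py
```

```text
[(0.1, -0.08, 0.993), (0.2, -0.04, 0.99)] [0.06 0.14 0.05] [-1.04  0.22 -0.42] [516.94 231.91  39.29] [ 3.14 -0.    1.54] 14.85
```

arm_command --targets '[{"hand": -1,"x": 0,"y": 0,"z": 0.0007,"yaw": 0},{"hand": -1,"x": 0,"y": 0,"z": 0.0005,"yaw": 0},{"hand": -1,"x": 0,"y": 0,"z": 0,"yaw": 0}]'

```text
clock: 15.2
eef_pos: [517.0, 231.9, 38.5]
eef_rot: [3.141, -0.0, 1.545]
wrist_force: [-5.3, -1.6, 6.4]
finger_gap: 7.8
finger_force: 50.0
```

```bash
python3 m.py
```

```text
[(0.44, -0.01, 0.966), (0.79, 0.05, 0.988)] [-0.12  0.43  0.03] [-5.32 -1.55  6.4 ] [516.98 231.94  38.48] [ 3.14 -0.    1.54] 15.2
```

Run:
```python
from h import *
s2=camera("scene")[:,:,::-1];w=camera("wrist")[:,:,::-1];cv2.imwrite("pics/s15.png",s2);cv2.imwrite("pics/w15.png",w)
f=lambda a,x,y,w,h,k:cv2.resize(a[y:y+h,x:x+w],None,fx=k,fy=k,interpolation=2)
C=f(s2,195,205,115,58,7)[:,:800]
W=f(w,335,80,200,97,4)[:194*2,:800]
W=f(w,330,120,220,54,3.64)[:194,:800]
W=np.pad(W,((0,0),(0,800-W.shape[1]),(0,0)))
cv2.imwrite("pics/z15.png",np.vstack([C,W])[:600])
```

```text
(no output)
```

View pics/z15.png

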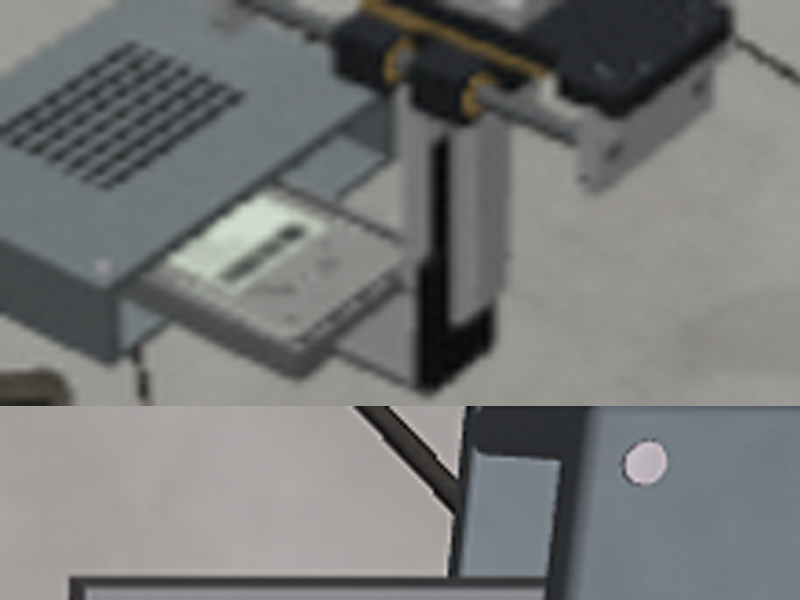

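The picture shows the tray sitting parallel to the roof with nothing obvious beneath it. I'll go back to the known-clear lane, find the true floor height there, and then feel left just above it.

arm_command --targets '[{"hand": -1,"x": 0,"y": 0,"z": -0.0015,"yaw": 0},{"hand": -1,"x": 0,"y": 0,"z": -0.001,"yaw": 0},{"hand": -1,"x": -0.004,"y": 0,"z": 0,"yaw": 0},{"hand": -1,"x": -0.007,"y": 0,"z": 0,"yaw": 0},{"hand": -1,"x": -0.008,"y": 0,"z": 0,"yaw": 0},{"hand": -1,"x": -0.008,"y": 0,"z": 0,"yaw": 0},{"hand": -1,"x": -0.007,"y": 0,"z": 0.001,"yaw": 0},{"hand": -1,"x": -0.003,"y": 0,"z": 0.001,"yaw": 0},{"hand": -1,"x": 0,"y": 0,"z": 0.0015,"yaw": 0},{"hand": -1,"x": 0,"y": 0,"z": 0,"yaw": 0}]'

```text
clock: 16.35
eef_pos: [515.8, 194.9, 36.7]
eef_rot: [-3.141, 0.0, 1.545]
wrist_force: [0.1, 0.1, -2.0]
finger_gap: 7.8
finger_force: 50.0
```

```bash
python3 m.py
```

```text
[(-0.0, -0.07, 0.998), (0.01, -0.02, 0.996)] [0.01 0.15 0.01] [ 0.13  0.11 -2.03] [515.81 194.94  36.72] [-3.14  0.    1.54] 16.35
```

arm_command --targets '[{"hand": -1,"x": 0,"y": 0,"z": 0.0008,"yaw": 0},{"hand": -1,"x": 0,"y": 0,"z": 0,"yaw": 0}]'

```text
clock: 16.6
eef_pos: [516.0, 195.1, 36.3]
eef_rot: [3.141, -0.0, 1.545]
wrist_force: [-1.5, -0.1, -0.5]
finger_gap: 7.4
finger_force: 50.0
```

```bash
python3 m.py
```

```text
[(0.14, 0.15, 0.991), (0.24, 0.16, 0.984)] [-0.07  0.09 -0.  ] [-1.47 -0.05 -0.46] [515.99 195.14  36.31] [ 3.14 -0.    1.55] 16.6
```

Run:
```python
from h import *;import pickle
np.set_printoptions(precision=1,suppress=True)
c3=pickle.load(open("w3.pkl","rb"));c4=pickle.load(open("w4.pkl","rb"))
# wrist cam moves rigidly: w15 TCP (516.98,231.9,38.5) vs w3 TCP (515.89,189.38,41.39)
c=dict(c3);T=np.array(c3["cam_to_world"]);T[:3,3]+=np.array([516.98-515.89,231.92-189.38,38.48-41.39]);c["cam_to_world"]=T
print("jamb/lip corner z8",at_z(c,[(460.5,133.5),(484,133.5)],8))
print("roof FL corner z40 in w15",at_z(c,[(490,133)],40))
print("screws w15",at_z(c,[(330+645/3.64,120+57/3.64)],40),"w4",at_z(c4,[(514.5,98.5),(475.5,373.5)],40))
w=cv2.imread("pics/w4.png");print("roof corners w4",at_z(c4,[(493,83)],40))
print("tray left rim w15",at_z(c,[(330+72/3.64,120+172/3.64),(330+545/3.64,120+172/3.64)],23.5))
```

```text
jamb/lip corner z8 [[621.6 288.1   8. ]
 [635.4 287.8   8. ]]
roof FL corner z40 in w15 [[620.6 289.5  40. ]]
screws w15 [[629.3 288.   40. ]] w4 [[629.7 288.2  40. ]
 [626.  135.4  40. ]]
roof corners w4 [[618.5 295.5  40. ]]
tray left rim w15 [[554.7 272.1  23.5]
 [626.3 270.3  23.5]]
```

The reader centre from the wrist view is 1–2 mm further left, so the caddy was only at about y≈+18.6 there and the guide may lie just beyond. I'll go back left at the clear height and continue slowly.

arm_command --targets '[{"hand": -1,"x": 0,"y": 0,"z": -0.002,"yaw": 0},{"hand": -1,"x": 0.003,"y": 0,"z": -0.002,"yaw": 0},{"hand": -1,"x": 0.007,"y": 0,"z": -0.001,"yaw": 0},{"hand": -1,"x": 0.008,"y": 0,"z": 0,"yaw": 0},{"hand": -1,"x": 0.008,"y": 0,"z": 0,"yaw": 0},{"hand": -1,"x": 0.006,"y": 0,"z": 0,"yaw": 0},{"hand": -1,"x": 0.003,"y": 0,"z": 0,"yaw": 0},{"hand": -1,"x": 0.001,"y": 0,"z": 0,"yaw": 0},{"hand": -1,"x": 0.001,"y": 0,"z": 0,"yaw": 0}]'

```text
clock: 17.55
eef_pos: [516.8, 231.9, 41.1]
eef_rot: [-3.141, 0.0, 1.545]
wrist_force: [-0.4, -0.1, -2.4]
finger_gap: 7.2
finger_force: 50.0
```

```bash
python3 m.py
```

```text
[(0.0, 0.02, 0.999), (-0.0, 0.0, 0.999)] [-0.05  0.19  0.01] [-0.45 -0.07 -2.44] [516.82 231.9   41.08] [-3.14  0.    1.54] 17.55
```

arm_command --targets '[{"hand": -1,"x": 0.001,"y": 0,"z": 0,"yaw": 0},{"hand": -1,"x": 0.001,"y": 0,"z": 0,"yaw": 0}]'

```text
clock: 17.8
eef_pos: [516.8, 233.6, 41.1]
eef_rot: [-3.141, 0.0, 1.544]
wrist_force: [-1.4, -1.9, -2.9]
finger_gap: 7.6
finger_force: 50.0
```

```bash
python3 m.py
```

```text
[(0.11, 0.88, 0.986), (-0.04, 1.19, 0.986)] [-0.5   0.32 -0.26] [-1.38 -1.91 -2.86] [516.81 233.61  41.11] [-3.14  0.    1.54] 17.8
```

Lateral force and lag now appear without any vertical force, so this looks like the guide. One more millimetre to confirm.

arm_command --targets '[{"hand": -1,"x": 0.001,"y": 0,"z": 0,"yaw": 0},{"hand": -1,"x": 0,"y": 0,"z": 0,"yaw": 0}]'

```text
clock: 18.05
eef_pos: [516.8, 234.6, 41.1]
eef_rot: [-3.141, 0.0, 1.544]
wrist_force: [-2.1, -3.0, -2.0]
finger_gap: 8.1
finger_force: 50.1
```

```bash
python3 m.py
```

```text
[(0.18, 1.75, 0.964), (-0.11, 2.43, 0.956)] [-0.81  0.47 -0.49] [-2.07 -3.03 -2.04] [516.77 234.63  41.06] [-3.14  0.    1.54] 18.05
```

The guide is confirmed at TCP y≈232.8. I'll relax to a light touch and slide forward along it.

arm_command --targets '[{"hand": -1,"x": -0.0012,"y": 0,"z": 0,"yaw": 0},{"hand": -1,"x": 0,"y": 0.002,"z": 0,"yaw": 0},{"hand": -1,"x": 0,"y": 0.003,"z": 0,"yaw": 0},{"hand": -1,"x": 0,"y": 0.003,"z": 0,"yaw": 0},{"hand": -1,"x": 0,"y": 0.003,"z": 0,"yaw": 0},{"hand": -1,"x": 0,"y": 0.003,"z": 0,"yaw": 0},{"hand": -1,"x": 0,"y": 0.002,"z": 0,"yaw": 0}]'

```text
clock: 18.8
eef_pos: [533.1, 233.2, 41.0]
eef_rot: [-3.141, 0.0, 1.545]
wrist_force: [-2.6, -3.7, -2.9]
finger_gap: 7.7
finger_force: 50.0
```

```bash
python3 m.py
```

```text
[(0.07, 1.08, 0.986), (-0.0, 1.47, 0.391)] [-0.72  0.57 -0.28] [-2.55 -3.66 -2.93] [533.12 233.21  41.05] [-3.14  0.    1.54] 18.8
```

arm_command --targets '[{"hand": -1,"x": -0.0005,"y": 0.0015,"z": 0,"yaw": 0},{"hand": -1,"x": 0,"y": 0.0015,"z": 0,"yaw": 0},{"hand": -1,"x": 0,"y": 0.0015,"z": 0,"yaw": 0},{"hand": -1,"x": 0,"y": 0.0015,"z": 0,"yaw": 0}]'

```text
clock: 19.25
eef_pos: [539.0, 232.6, 41.2]
eef_rot: [3.142, -0.0, 1.545]
wrist_force: [-1.2, -3.3, -2.4]
finger_gap: 7.6
finger_force: 50.0
```

arm_command --targets '[{"hand": -1,"x": 0,"y": 0.001,"z": 0,"yaw": 0},{"hand": -1,"x": 0,"y": 0.001,"z": 0,"yaw": 0},{"hand": -1,"x": 0,"y": 0.001,"z": 0,"yaw": 0}]'

```text
clock: 19.55
eef_pos: [541.9, 232.5, 41.2]
eef_rot: [-3.142, -0.0, 1.545]
wrist_force: [-2.5, -2.0, -3.4]
finger_gap: 7.6
finger_force: 50.0
```

arm_command --targets '[{"hand": -1,"x": 0,"y": 0.001,"z": 0,"yaw": 0},{"hand": -1,"x": 0,"y": 0.001,"z": 0,"yaw": 0},{"hand": -1,"x": 0,"y": 0.001,"z": 0,"yaw": 0}]'

```text
clock: 19.85
eef_pos: [544.9, 232.4, 41.1]
eef_rot: [-3.142, 0.0, 1.545]
wrist_force: [-2.0, -2.5, -3.0]
finger_gap: 7.6
finger_force: 50.0
```

```bash
python3 m.py
```

```text
[(0.04, 0.82, 0.987), (-5.42, -8.0, 0.357)] [-0.66  0.51 -0.22] [-2.01 -2.53 -2.98] [544.94 232.43  41.12] [-3.14  0.    1.54] 19.85
```

arm_command --targets '[{"hand": -1,"x": 0,"y": 0.001,"z": 0,"yaw": 0},{"hand": -1,"x": 0,"y": 0.001,"z": 0,"yaw": 0},{"hand": -1,"x": 0,"y": 0.001,"z": 0,"yaw": 0}]'

```text
clock: 20.2
eef_pos: [548.0, 232.4, 41.2]
eef_rot: [-3.142, 0.0, 1.545]
wrist_force: [-1.3, -2.6, -3.1]
finger_gap: 7.5
finger_force: 50.0
```

arm_command --targets '[{"hand": -1,"x": 0,"y": 0.001,"z": 0,"yaw": 0},{"hand": -1,"x": 0,"y": 0.001,"z": 0,"yaw": 0},{"hand": -1,"x": 0,"y": 0.001,"z": 0,"yaw": 0}]'

```text
clock: 20.5
eef_pos: [550.9, 232.3, 41.1]
eef_rot: [-3.142, 0.0, 1.545]
wrist_force: [-0.8, -3.0, -2.1]
finger_gap: 7.6
finger_force: 50.0
```

arm_command --targets '[{"hand": -1,"x": 0,"y": 0.0015,"z": 0,"yaw": 0},{"hand": -1,"x": 0,"y": 0.0015,"z": 0,"yaw": 0},{"hand": -1,"x": 0,"y": 0.0015,"z": 0,"yaw": 0}]'

```text
clock: 20.8
eef_pos: [555.5, 232.1, 41.1]
eef_rot: [-3.141, 0.0, 1.545]
wrist_force: [-2.0, -2.4, -2.7]
finger_gap: 8.0
finger_force: 50.0
```

```bash
python3 m.py
```

```text
[(0.04, 0.84, 0.978), (5.09, 0.85, 0.083)] [-0.73  0.63 -0.22] [-2.   -2.43 -2.72] [555.48 232.13  41.11] [-3.14  0.    1.54] 20.8
```

Past the shoulder entry with steady light contact, so I'll continue towards the buffer.

arm_command --targets '[{"hand": -1,"x": 0,"y": 0.002,"z": 0,"yaw": 0},{"hand": -1,"x": 0,"y": 0.002,"z": 0,"yaw": 0},{"hand": -1,"x": 0,"y": 0.002,"z": 0,"yaw": 0}]'

```text
clock: 21.15
eef_pos: [561.5, 232.0, 41.1]
eef_rot: [-3.141, 0.0, 1.545]
wrist_force: [-2.7, -3.9, -2.9]
finger_gap: 7.6
finger_force: 50.0
```

arm_command --targets '[{"hand": -1,"x": 0,"y": 0.002,"z": 0,"yaw": 0},{"hand": -1,"x": 0,"y": 0.002,"z": 0,"yaw": 0},{"hand": -1,"x": 0,"y": 0.002,"z": 0,"yaw": 0}]'

```text
clock: 21.45
eef_pos: [567.5, 231.8, 41.1]
eef_rot: [-3.141, 0.0, 1.545]
wrist_force: [-3.3, -4.2, -2.2]
finger_gap: 7.9
finger_force: 50.0
```

arm_command --targets '[{"hand": -1,"x": 0,"y": 0.001,"z": 0,"yaw": 0},{"hand": -1,"x": 0,"y": 0.001,"z": 0,"yaw": 0}]'

```text
clock: 21.65
eef_pos: [569.4, 231.8, 41.1]
eef_rot: [-3.141, 0.0, 1.545]
wrist_force: [-2.3, -4.2, -2.5]
finger_gap: 7.8
finger_force: 50.0
```

```bash
python3 m.py
```

```text
[(-0.03, 0.85, 0.764), (-2.05, -8.0, -0.219)] [-0.98  0.74 -0.28] [-2.32 -4.19 -2.48] [569.43 231.77  41.11] [-3.14  0.    1.54] 21.65
```

arm_command --targets '[{"hand": -1,"x": -0.0008,"y": 0,"z": 0.0007,"yaw": 0},{"hand": -1,"x": 0,"y": 0,"z": 0.0007,"yaw": 0},{"hand": -1,"x": 0,"y": 0,"z": 0,"yaw": 0}]'

```text
clock: 22.0
eef_pos: [569.7, 231.3, 39.9]
eef_rot: [3.141, -0.001, 1.545]
wrist_force: [1.4, -1.4, -4.0]
finger_gap: 7.7
finger_force: 50.0
```

```bash
python3 m.py
```

```text
[(0.05, 0.41, 0.761), (-1.88, -8.0, -0.219)] [-0.28 -0.01 -0.17] [ 1.39 -1.42 -3.95] [569.65 231.31  39.91] [ 3.14 -0.    1.54] 22.0
```

arm_command --targets '[{"hand": -1,"x": 0,"y": 0,"z": 0.0007,"yaw": 0},{"hand": -1,"x": 0,"y": 0,"z": 0,"yaw": 0}]'

```text
clock: 22.25
eef_pos: [569.6, 231.2, 39.2]
eef_rot: [3.141, -0.0, 1.545]
wrist_force: [0.9, -1.5, -2.1]
finger_gap: 7.8
finger_force: 50.0
```

```bash
python3 m.py
```

```text
[(0.06, 0.23, 0.77), (-0.85, -8.0, -0.22)] [-0.11 -0.02 -0.04] [ 0.95 -1.46 -2.06] [569.56 231.21  39.22] [ 3.14 -0.    1.54] 22.25
```

arm_command --targets '[{"hand": -1,"x": 0,"y": 0,"z": 0.0007,"yaw": 0},{"hand": -1,"x": 0,"y": 0,"z": 0,"yaw": 0}]'

```text
clock: 22.5
eef_pos: [569.6, 231.1, 38.8]
eef_rot: [3.141, -0.0, 1.545]
wrist_force: [-0.9, -2.3, 3.4]
finger_gap: 8.1
finger_force: 50.0
```

arm_command --targets '[{"hand": -1,"x": 0,"y": 0,"z": 0.0007,"yaw": 0},{"hand": -1,"x": 0,"y": 0,"z": 0,"yaw": 0}]'

```text
clock: 22.7
eef_pos: [569.6, 231.1, 38.6]
eef_rot: [3.141, -0.0, 1.545]
wrist_force: [-4.6, -2.9, 9.1]
finger_gap: 7.4
finger_force: 50.0
```

```bash
python3 m.py
```

```text
[(0.23, 0.2, 0.76), (-8.0, -8.0, -0.219)] [-0.31  0.58 -0.06] [-4.64 -2.87  9.14] [569.58 231.11  38.55] [ 3.14 -0.    1.54] 22.7
```

Contact is felt at z≈39. I'll unload the vertical force and push to the buffer.

arm_command --targets '[{"hand": -1,"x": 0,"y": 0,"z": -0.0012,"yaw": 0},{"hand": -1,"x": 0,"y": 0.001,"z": 0,"yaw": 0},{"hand": -1,"x": 0,"y": 0.001,"z": 0,"yaw": 0}]'

```text
clock: 23.05
eef_pos: [571.0, 231.0, 38.8]
eef_rot: [-3.141, 0.0, 1.545]
wrist_force: [-3.9, -2.0, 3.1]
finger_gap: 7.7
finger_force: 50.0
```

arm_command --targets '[{"hand": -1,"x": 0,"y": 0.001,"z": 0,"yaw": 0},{"hand": -1,"x": 0,"y": 0.001,"z": 0,"yaw": 0}]'

```text
clock: 23.25
eef_pos: [573.3, 230.9, 38.7]
eef_rot: [-3.141, 0.0, 1.545]
wrist_force: [-3.3, -1.7, 1.7]
finger_gap: 7.7
finger_force: 50.0
```

arm_command --targets '[{"hand": -1,"x": 0,"y": 0.001,"z": 0,"yaw": 0},{"hand": -1,"x": 0,"y": 0.001,"z": 0,"yaw": 0}]'

```text
clock: 23.45
eef_pos: [575.4, 230.9, 38.6]
eef_rot: [-3.141, 0.0, 1.545]
wrist_force: [-1.9, 0.2, 0.5]
finger_gap: 7.6
finger_force: 50.0
```

```bash
python3 m.py
```

```text
[(0.01, -0.01, 0.744), (7.41, 8.0, 0.169)] [-0.11  0.49 -0.06] [-1.9   0.24  0.5 ] [575.4  230.86  38.62] [-3.14  0.    1.54] 23.45
```

arm_command --targets '[{"hand": -1,"x": 0,"y": 0.001,"z": 0,"yaw": 0},{"hand": -1,"x": 0,"y": 0.001,"z": 0,"yaw": 0}]'

```text
clock: 23.7
eef_pos: [577.4, 230.8, 38.7]
eef_rot: [-3.142, 0.0, 1.545]
wrist_force: [-0.4, -0.3, -2.4]
finger_gap: 7.9
finger_force: 50.0
```

arm_command --targets '[{"hand": -1,"x": 0,"y": 0.001,"z": 0,"yaw": 0},{"hand": -1,"x": 0,"y": 0,"z": 0,"yaw": 0}]'

```text
clock: 23.9
eef_pos: [578.5, 230.8, 38.7]
eef_rot: [3.141, -0.0, 1.545]
wrist_force: [0.5, 0.2, -2.3]
finger_gap: 7.4
finger_force: 50.0
```

arm_command --targets '[{"hand": -1,"x": 0,"y": 0.001,"z": 0,"yaw": 0},{"hand": -1,"x": 0,"y": 0,"z": 0,"yaw": 0}]'

```text
clock: 24.1
eef_pos: [579.4, 230.8, 38.7]
eef_rot: [-3.141, 0.0, 1.545]
wrist_force: [0.0, -0.0, -2.4]
finger_gap: 7.7
finger_force: 50.0
```

```bash
python3 m.py
```

```text
[(-0.02, -0.1, 0.812), (-0.2, 7.48, 0.168)] [-0.08  0.17 -0.05] [ 0.04 -0.01 -2.36] [579.37 230.77  38.72] [-3.14  0.    1.54] 24.1
```

arm_command --targets '[{"hand": -1,"x": 0,"y": 0,"z": 0.0007,"yaw": 0},{"hand": -1,"x": 0,"y": 0,"z": 0,"yaw": 0}]'

```text
clock: 24.35
eef_pos: [579.4, 230.8, 38.3]
eef_rot: [3.141, -0.0, 1.545]
wrist_force: [-1.4, -1.3, -0.3]
finger_gap: 7.7
finger_force: 50.0
```

arm_command --targets '[{"hand": -1,"x": 0,"y": 0,"z": 0.0007,"yaw": 0},{"hand": -1,"x": 0,"y": 0,"z": 0,"yaw": 0}]'

```text
clock: 24.55
eef_pos: [579.4, 230.7, 38.0]
eef_rot: [3.141, -0.0, 1.545]
wrist_force: [-4.4, -2.4, 4.6]
finger_gap: 7.7
finger_force: 50.0
```

```bash
python3 m.py
```

```text
[(0.09, -0.0, 0.809), (0.22, 8.0, 0.174)] [-0.33  0.75 -0.06] [-4.43 -2.37  4.58] [579.42 230.74  38.03] [ 3.14 -0.    1.54] 24.55
```

arm_command --targets '[{"hand": -1,"x": 0,"y": 0.0005,"z": -0.0007,"yaw": 0},{"hand": -1,"x": 0,"y": 0.0005,"z": 0,"yaw": 0}]'

```text
clock: 24.8
eef_pos: [580.2, 230.7, 38.1]
eef_rot: [-3.141, 0.0, 1.545]
wrist_force: [-4.7, -1.3, 1.9]
finger_gap: 7.7
finger_force: 50.0
```

arm_command --targets '[{"hand": -1,"x": 0,"y": 0.001,"z": 0,"yaw": 0},{"hand": -1,"x": 0,"y": 0,"z": 0,"yaw": 0}]'

```text
clock: 25.0
eef_pos: [581.2, 230.7, 38.0]
eef_rot: [-3.141, 0.0, 1.545]
wrist_force: [-3.4, -1.4, 2.3]
finger_gap: 7.6
finger_force: 50.0
```

arm_command --targets '[{"hand": -1,"x": 0,"y": 0.001,"z": 0,"yaw": 0},{"hand": -1,"x": 0,"y": 0,"z": 0,"yaw": 0}]'

```text
clock: 25.2
eef_pos: [582.0, 230.7, 38.0]
eef_rot: [-3.141, 0.0, 1.545]
wrist_force: [-5.5, -2.0, 3.5]
finger_gap: 7.7
finger_force: 50.0
```

```bash
python3 m.py
```

```text
[(-1.76, -0.36, 0.496), (-4.5, 8.0, 0.164)] [-0.24  1.01 -0.03] [-5.46 -2.01  3.54] [581.99 230.69  37.99] [-3.14  0.    1.54] 25.2
```

arm_command --targets '[{"hand": -1,"x": 0,"y": 0.001,"z": 0,"yaw": 0},{"hand": -1,"x": 0,"y": 0,"z": 0,"yaw": 0}]'

```text
clock: 25.45
eef_pos: [582.8, 230.7, 37.9]
eef_rot: [-3.14, 0.0, 1.545]
wrist_force: [-7.4, -2.3, 3.7]
finger_gap: 8.0
finger_force: 50.0
```

arm_command --targets '[{"hand": -1,"x": 0,"y": 0.0005,"z": 0,"yaw": 0},{"hand": -1,"x": 0,"y": 0,"z": 0,"yaw": 0}]'

```text
clock: 25.65
eef_pos: [583.1, 230.6, 37.9]
eef_rot: [-3.14, 0.0, 1.545]
wrist_force: [-9.7, -2.1, 4.2]
finger_gap: 7.8
finger_force: 50.0
```

```bash
python3 m.py
```

```text
[(-6.79, 0.19, 0.521), (-6.47, 8.0, 0.158)] [-0.3   1.39 -0.02] [-9.66 -2.1   4.23] [583.12 230.63  37.9 ] [-3.14  0.    1.54] 25.65
```

The buffer is engaged at about 2 N/mm, compressed roughly 2 mm. I'll release gently.

arm_command --targets '[{"hand": -1,"x": 0,"y": 0,"z": 0,"yaw": 0},{"hand": -1,"x": 0,"y": 0,"z": 0,"yaw": 0}]' --newtons 10

```text
clock: 25.9
eef_pos: [583.2, 230.6, 37.9]
eef_rot: [-3.14, 0.0, 1.545]
wrist_force: [-7.3, -2.3, 3.0]
finger_gap: 8.1
finger_force: 10.0
```

arm_command --targets '[{"hand": -0.75,"x": 0,"y": 0,"z": 0,"yaw": 0},{"hand": -0.6,"x": 0,"y": 0,"z": 0,"yaw": 0},{"hand": -0.5,"x": 0,"y": 0,"z": 0,"yaw": 0},{"hand": -0.5,"x": 0,"y": 0,"z": 0,"yaw": 0}]' --newtons 3

```text
clock: 26.3
eef_pos: [584.1, 230.8, 38.3]
eef_rot: [3.141, -0.0, 1.545]
wrist_force: [0.2, -0.2, -0.2]
finger_gap: 23.2
finger_force: 0.0
```

```bash
python3 m.py
python3 - <<'E'
import cv2,numpy as np
a=cv2.imread("pics/w_25.65.png");import glob
b=cv2.imread(sorted(glob.glob("pics/w_*.png"))[-1])
f=lambda i:cv2.resize(i[150:320,200:520],None,fx=1.6,fy=1.6)
cv2.imwrite("pics/zr.png",np.vstack([f(a),f(b)]))
E
```

```text
[(-7.2, 0.43, 0.72), (8.0, 8.0, 0.133)] [-0.03 -0.12  0.04] [ 0.25 -0.21 -0.19] [584.14 230.78  38.25] [ 3.14 -0.    1.54] 26.3
```

View pics/zr.png

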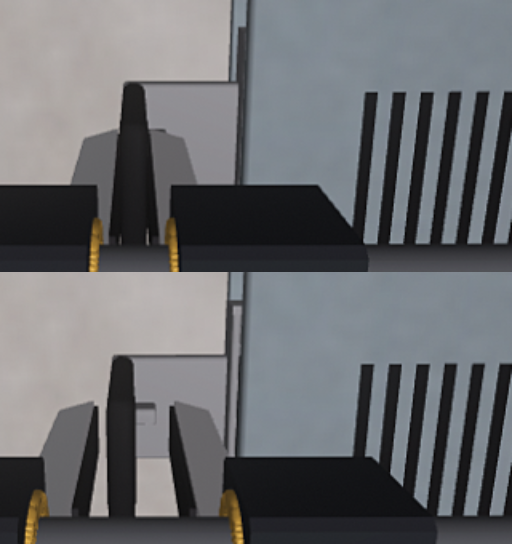

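The view shows the fingers clear on both sides, the plate upright, and the tray almost fully inside the front face after the buffer relaxed it. I'll retreat straight up.

arm_command --targets '[{"hand": -0.5,"x": 0,"y": -0.002,"z": 0,"yaw": 0},{"hand": -0.5,"x": 0,"y": 0,"z": -0.005,"yaw": 0},{"hand": -0.5,"x": 0,"y": 0,"z": -0.01,"yaw": 0},{"hand": -0.5,"x": 0,"y": 0,"z": -0.02,"yaw": 0},{"hand": -0.5,"x": 0,"y": 0,"z": -0.03,"yaw": 0},{"hand": -0.5,"x": 0,"y": 0,"z": -0.03,"yaw": 0},{"hand": -0.5,"x": 0,"y": -0.02,"z": -0.03,"yaw": 0},{"hand": -0.5,"x": 0,"y": -0.03,"z": -0.02,"yaw": 0},{"hand": -0.5,"x": 0,"y": 0,"z": 0,"yaw": 0}]'

```text
clock: 27.25
eef_pos: [530.9, 232.7, 187.5]
eef_rot: [3.137, -0.002, 1.546]
wrist_force: [-0.4, 0.8, 0.1]
finger_gap: 23.6
finger_force: 0.0
```

Run:
```python
from h import *;import pickle
np.set_printoptions(precision=1,suppress=True)
c=get_calibration("wrist");w=camera("wrist")[:,:,::-1].copy();cv2.imwrite("pics/w_end.png",w)
pickle.dump(c,open("wend.pkl","wb"))
# expected home: TCP-equiv plate centre (580.7,230.7)
k=-.026;u=np.array([np.cos(k),np.sin(k)]);n=np.array([-u[1],u[0]]);p=np.array([580.7,230.7])
P=lambda a,b,z:[*(p+u*a+n*b),z]
q=proj(c,[P(-4,20,64),P(4,20,64),P(4,-20,64),P(-4,-20,64),P(38,20,14),P(4,20,14)]);print(q)
x0,y0=q[:4].min(0).astype(int)-12;x1,y1=q[:4].max(0).astype(int)+12
g=cv2.cvtColor(w,cv2.COLOR_BGR2GRAY)[y0:y1,x0:x1]
m=(g<50).astype(np.uint8);print(x0,y0,"dark box",cv2.boundingRect(m),m.sum())
for r in range(0,g.shape[0],6):print(y0+r,*g[r,::2])
```

```text
[[335.6 176.7]
 [344.9 176.7]
 [343.1 221.5]
 [334.  221.5]
 [370.2 169. ]
 [336.1 169. ]]
322 164 dark box (5, 6, 17, 53) 715
164 170 170 171 171 172 173 175 176 176 175 177 177 177 178 178 178 177
170 170 170 174 104 53 34 56 102 107 102 100 95 92 93 90 91 92
176 168 168 178 25 32 34 34 33 32 42 146 150 148 148 147 147 147
182 170 169 176 15 33 35 35 34 39 42 40 53 153 146 147 146 147
188 170 170 170 18 32 36 36 34 40 42 42 65 151 146 146 147 146
194 172 173 168 18 33 38 35 35 40 41 39 81 148 145 145 144 145
200 169 171 164 23 31 38 34 36 39 41 36 94 145 143 143 143 143
206 171 172 162 22 31 38 35 35 40 40 34 113 144 143 144 143 144
212 169 169 170 179 73 32 34 37 39 39 28 162 173 174 174 175 174
218 172 173 174 174 173 168 15 36 40 37 26 185 172 171 173 173 173
224 170 170 172 172 172 170 170 175 179 178 173 171 170 170 168 171 172
230 167 168 169 170 172 172 169 170 170 169 167 168 170 169 167 168 168
```

Run:
```python
from h import *;import pickle
from scipy.optimize import least_squares
from scipy.spatial.transform import Rotation as Ro
np.set_printoptions(precision=3,suppress=True)
c=pickle.load(open("wend.pkl","rb"));w=cv2.imread("pics/w_end.png")
m=np.zeros((420,560),np.uint8);g=cv2.cvtColor(w,cv2.COLOR_BGR2GRAY);m[164:240,322:352]=(g[164:240,322:352]<75)
n,l,st,_=cv2.connectedComponentsWithStats(m);i=1+st[1:,4].argmax();M=(l==i).astype(np.uint8)
print(st[i])
B=[[a,b,z] for a in(-98,-90) for b in(-20,20) for z in(0,56)]
def sil(p):
    P=[580.7+p[0],230.7+p[1],8+p[2]]+(np.array(B,float)-[-94,0,0])@Ro.from_euler("ZYX",[-.026,p[3],p[4]]).as_matrix().T
    q=proj(c,P).astype(np.float32);h=cv2.convexHull(q)
    I=np.zeros((420,560),np.uint8);cv2.fillConvexPoly(I,np.round(h*16).astype(np.int32),255,cv2.LINE_AA,4);return I[160:245,318:356].astype(float)/255
T=cv2.GaussianBlur(M.astype(float),(0,0),.6)[160:245,318:356]
from scipy.optimize import minimize
for x0 in ([0,0,0,0,0],[1,1,1,.02,.02],[-1,-1,1,-.03,-.02]):
    r=minimize(lambda p:((cv2.GaussianBlur(sil(p),(0,0),.6)-T)**2).sum()+(p[2]/3)**2*2,x0,method="Nelder-Mead",options=dict(maxiter=1500,initial_simplex=np.array([x0]+[np.array(x0)+d for d in np.diag([1,1,1,.03,.03])])))
    print(r.x,r.fun)
```

```text
[327 170  18  53 750]
[ 1.277 -1.931  1.125 -0.043 -0.045] 41.05559128976722
[ 1.29   1.682  0.77  -0.04   0.045] 72.40672520007227
[ 1.175 -1.685  0.892 -0.042 -0.038] 41.35274981502479
```

The fit hints at a tilt of about 0.04 rad. I'll calibrate the method on the first wrist image, where the caddy lay flat on the desk.

```bash
cat > tilt.py <<'E'
from h import *;import pickle
from scipy.optimize import minimize
from scipy.spatial.transform import Rotation as Ro
np.set_printoptions(precision=3,suppress=True)
B=np.array([[a,b,z] for a in(-98,-90) for b in(-20,20) for z in(0,56)],float)
def tilt(img,c,xy,yaw,z0):
    g=cv2.cvtColor(img,cv2.COLOR_BGR2GRAY)
    R=lambda e:Ro.from_euler("ZYX",e).as_matrix().T
    f=lambda p:proj(c,np.array([xy[0]+p[0],xy[1]+p[1],z0])+(B-[-94,0,0])@R([yaw+p[4],p[2],p[3]]))
    q=f([0]*5);x0,y0=q.min(0).astype(int)-8;x1,y1=q.max(0).astype(int)+9
    m=(g[y0:y1,x0:x1]<75).astype(np.uint8);n,l,st,_=cv2.connectedComponentsWithStats(m)
    T=cv2.GaussianBlur((l==1+st[1:,4].argmax()).astype(float),(0,0),.6)
    def S(p):
        I=np.zeros(T.shape,np.uint8);h=cv2.convexHull((f(p)-[x0,y0]).astype(np.float32))
        cv2.fillConvexPoly(I,np.round(h*16).astype(np.int32),255,cv2.LINE_AA,4);return cv2.GaussianBlur(I/255.,(0,0),.6)
    r=minimize(lambda p:((S(p)-T)**2).sum()+(p[4]/.02)**2,[0]*5,method="Nelder-Mead",options=dict(maxiter=3000,initial_simplex=np.r_[np.zeros((1,5)),np.diag([2,2,.04,.04,.03])]))
    print("dx dy pitch roll dyaw",r.x,r.fun)
    D=S(r.x)-T; print("rows",np.round(D.sum(1),0).astype(int),"cols",np.round(D.sum(0)).astype(int))
E
python3 - <<'E'
from tilt import *
tilt(cv2.imread("pics/w1.png"),pickle.load(open("w1.pkl","rb")),(488,-166.5),-.102,0)
tilt(cv2.imread("pics/w_end.png"),pickle.load(open("wend.pkl","rb")),(580.7,230.7),-.026,8)
E
```

```text
dx dy pitch roll dyaw [-0.658 -2.764 -0.015 -0.077 -0.005] 22.600337834557507
rows [ 0  0  0  0  0  0  0  0  0  0 -1  0  2  3  3  2  2  2  2  1  1  1  1  1
  1  1  1  0  1  1  1  1  1  1  1  1  1  1  2  2  1  2  2  1  1  1  1  1
  1  1  1  1  1  2  2  2  2 -1  0  0  0  0  0  0  0  0] cols [ 0  0  0  0  0  0  1  7 12  6  0 -2 -2 -1 -1  1  6 12 11  3  0  0  0  0
  0  0  0  0]
dx dy pitch roll dyaw [ 1.376 -2.519 -0.04  -0.051  0.022] 35.94172683929811
rows [ 0  0  0  0  0  0  0  0  0  0  1  2  2  3  3  3  3  2  1  1  0  0 -1 -1
 -1 -1 -1 -1 -1 -1 -1 -1 -1  0  0  0  0  0  0 -1 -1 -1 -1 -1 -1 -1 -1 -1
  0  1  1  1  2  2  2  2  2  3  3  3  3  2  1  0  0  0  0  0  0  0] cols [ 0  0  0  0  0  0  0  0  0 -2 -1  2  2  2  3  3  2  1  1  2  2  2  2  3
  5  7  0  0  0  0  0  0  0  0  0]
```

Relative to the flat reference, the caddy may sit slightly nose-up, probably held by buffer friction. I'll regrip lightly, draw back a few mm so it drops flat, then nudge it home low on the plate with closed fingers.

arm_command --targets '[{"hand": -0.5,"x": 0,"y": 0.025,"z": 0,"yaw": 0},{"hand": -0.5,"x": 0,"y": 0.0255,"z": 0,"yaw": 0},{"hand": -0.5,"x": 0,"y": 0,"z": 0.03,"yaw": 0},{"hand": -0.5,"x": 0,"y": 0,"z": 0.04,"yaw": 0},{"hand": -0.5,"x": 0,"y": 0,"z": 0.03,"yaw": 0},{"hand": -0.5,"x": 0,"y": 0,"z": 0.025,"yaw": 0},{"hand": -0.5,"x": 0,"y": 0,"z": 0.015,"yaw": 0},{"hand": -0.5,"x": 0,"y": 0,"z": 0.005,"yaw": 0},{"hand": -0.5,"x": 0,"y": 0,"z": 0,"yaw": 0}]'

```text
clock: 28.2
eef_pos: [582.6, 230.6, 38.1]
eef_rot: [-3.141, 0.0, 1.545]
wrist_force: [0.0, 0.1, 0.4]
finger_gap: 23.3
finger_force: 0.0
```

arm_command --targets '[{"hand": -1,"x": 0,"y": 0,"z": 0,"yaw": 0},{"hand": -1,"x": 0,"y": 0,"z": 0,"yaw": 0},{"hand": -1,"x": 0,"y": 0,"z": 0,"yaw": 0}]' --newtons 10

```text
clock: 28.5
eef_pos: [582.2, 230.9, 39.0]
eef_rot: [-3.141, -0.0, 1.545]
wrist_force: [-5.8, -0.3, 3.7]
finger_gap: 8.1
finger_force: 10.0
```

```bash
python3 m.py
```

```text
[(-2.57, 0.58, 0.494), (-5.66, 8.0, 0.157)] [0.05 0.94 0.07] [-5.84 -0.34  3.7 ] [582.18 230.89  38.97] [-3.14 -0.    1.54] 28.5
```

arm_command --targets '[{"hand": -1,"x": 0,"y": -0.002,"z": 0,"yaw": 0},{"hand": -1,"x": 0,"y": -0.002,"z": 0,"yaw": 0},{"hand": -1,"x": 0,"y": -0.002,"z": 0,"yaw": 0},{"hand": -1,"x": 0,"y": -0.001,"z": 0,"yaw": 0}]'

```text
clock: 28.95
eef_pos: [575.8, 230.9, 38.7]
eef_rot: [3.14, -0.0, 1.545]
wrist_force: [3.4, -0.4, 3.1]
finger_gap: 7.4
finger_force: 10.0
```

arm_command --targets '[{"hand": -0.75,"x": 0,"y": 0,"z": 0,"yaw": 0},{"hand": -0.5,"x": 0,"y": 0,"z": 0,"yaw": 0},{"hand": -0.5,"x": 0,"y": 0,"z": 0,"yaw": 0}]' --newtons 3

```text
clock: 29.25
eef_pos: [575.0, 230.8, 37.8]
eef_rot: [-3.141, 0.0, 1.545]
wrist_force: [-0.5, -0.4, 0.0]
finger_gap: 22.7
finger_force: 0.0
```

```bash
python3 m.py
```

```text
[(2.07, 1.0, 0.722), (8.0, 8.0, 0.14)] [-0.08 -0.09 -0.1 ] [-0.47 -0.42  0.04] [574.99 230.8   37.78] [-3.14  0.    1.54] 29.25
```

arm_command --targets '[{"hand": -0.5,"x": 0,"y": 0.001,"z": -0.005,"yaw": 0},{"hand": -0.5,"x": 0,"y": 0,"z": -0.015,"yaw": 0},{"hand": -0.5,"x": 0,"y": 0,"z": -0.03,"yaw": 0},{"hand": -0.5,"x": 0,"y": 0,"z": -0.04,"yaw": 0},{"hand": -1,"x": 0,"y": -0.02,"z": -0.04,"yaw": 0},{"hand": -1,"x": 0,"y": -0.03,"z": -0.02,"yaw": 0},{"hand": -1,"x": 0,"y": 0,"z": 0,"yaw": 0}]'

```text
clock: 30.0
eef_pos: [525.5, 232.9, 193.2]
eef_rot: [3.136, -0.002, 1.546]
wrist_force: [0.5, -0.1, -0.2]
finger_gap: 2.8
finger_force: 0.0
```

Run:
```python
from tilt import *
s=manip.read_state();c=get_calibration("wrist");w=camera("wrist")[:,:,::-1].copy();cv2.imwrite("pics/w_end2.png",w);pickle.dump(c,open("wend2.pkl","wb"))
print(s["eef_pos"],s["clock"])
tilt(w,c,(576,230.7),-.026,8)
```

```text
[525.482 232.873 193.156] 30.0
dx dy pitch roll dyaw [ 1.91  -1.839 -0.047 -0.036  0.016] 35.07926874243442
rows [ 0  0  0  0  0  0  0  0  0  1  2  3  3  3  3  3  3  3  2  1  0 -1 -1 -1
 -1 -1 -1 -1 -1 -1 -1 -1 -1  0  0  0  0  0  0  0  0  0  0  0  0  0  0  0
  1  2  2  2  2  2  2  2  2  2  2  3  3  3  2  0  0  0  0  0  0] cols [ 0  0  0  0  0  0  0  0  0  0 -1  2  3  3  4  3  2  1  2  3  3  3  3  3
  6  7 -1 -1  0  0  0  0  0  0  0]
```

Run:
```python
from tilt import *
# measure silhouettes finely & compare with level predictions
for n,cn,xy,yaw,z0 in (("w1","w1",(488,-166.5),-.102,0),("w_end","wend",(581.5,229.5),-.02,8),("w_end2","wend2",(577,229.5),-.02,8)):
    c=pickle.load(open(cn+".pkl","rb"));g=cv2.cvtColor(cv2.imread(f"pics/{n}.png"),6).astype(float)
    P=np.array([*xy,z0])+(B-[-94,0,0])@Ro.from_euler("z",yaw).as_matrix().T
    q=proj(c,P);print(n,"pred a,b,z->px");
    for b,p in zip(B,q):print(b.astype(int),p.round(1),end="; ")
    x0,y0=q.min(0).astype(int)-6;x1,y1=q.max(0).astype(int)+8
    print();print("cols",x0,"..")
    for r in range(y0,y1,4 if n!="w_end" else 3):print(r,*g[r,x0:x1].astype(int))
```

```text
w1 pred a,b,z->px
[-98 -20   0] [282.9 196.1]; [-98 -20  56] [282.8 208.3]; [-98  20   0] [284.2 159.7]; [-98  20  56] [284.4 166.3]; [-90 -20   0] [290.2 196.3]; [-90 -20  56] [291.2 208.6]; [-90  20   0] [291.7 160. ]; [-90  20  56] [293.  166.6]; 
cols 276 ..
153 159 158 160 159 160 159 159 158 159 159 158 158 158 158 158 158 159 159 159 159 159 159 160 159 159
157 158 158 159 159 158 159 158 158 158 157 156 157 157 158 158 158 158 158 158 158 158 159 159 159 159
161 158 157 159 158 158 159 162 153 103 74 68 84 92 100 112 116 109 111 126 128 126 127 126 125 127
165 159 160 160 159 159 163 157 104 17 29 32 33 31 29 35 88 142 134 133 133 133 133 133 132 133
169 161 161 160 159 160 163 157 94 22 35 39 39 40 39 31 46 104 138 133 132 132 132 133 132 132
173 159 158 158 160 161 166 151 40 29 35 39 40 42 41 34 38 91 141 133 132 132 130 132 131 130
177 159 159 159 159 159 166 148 18 31 36 38 40 42 41 34 41 85 112 107 107 106 115 136 133 132
181 159 159 159 160 161 168 151 16 33 37 39 42 43 39 30 56 119 136 133 133 136 128 103 133 130
185 159 159 159 159 163 159 111 19 34 38 40 40 42 38 29
[... 5388 characters left out ...]
32 35 36 33 32 36 39 39 39 39 36 28 72 141 145 141 142 144 145 144 145 145
210 163 163 165 165 164 165 167 174 156 41 24 34 34 31 33 36 38 39 39 39 34 28 97 179 167 166 166 167 166 168 168 168
214 163 164 164 167 166 167 168 169 170 176 158 39 23 30 32 36 38 39 38 37 32 34 104 177 167 166 165 166 166 167 167 168
218 164 165 167 167 168 168 169 169 169 171 173 177 150 41 25 34 37 37 38 36 28 57 135 174 166 164 165 166 167 166 166 166
222 165 165 164 164 163 165 165 165 167 168 169 169 169 170 174 171 158 159 157 163 174 170 167 165 165 165 166 165 165 164 165 164
226 168 167 165 165 165 165 165 165 164 165 165 166 165 165 165 165 165 165 164 164 164 164 165 164 165 165 165 166 166 166 165 164
```

The edge positions match the flat reference to under a pixel, so the caddy is level. Now I'll nudge it home with closed fingers, low behind the plate.

arm_command --targets '[{"hand": -1,"x": -0.0015,"y": 0.02,"z": 0.03,"yaw": 0},{"hand": -1,"x": 0,"y": 0.005,"z": 0.04,"yaw": 0},{"hand": -1,"x": 0,"y": 0,"z": 0.04,"yaw": 0},{"hand": -1,"x": 0,"y": 0,"z": 0.035,"yaw": 0},{"hand": -1,"x": 0,"y": 0,"z": 0.02,"yaw": 0},{"hand": -1,"x": 0,"y": 0,"z": 0.006,"yaw": 0},{"hand": -1,"x": 0,"y": 0,"z": 0,"yaw": 0}]'

```text
clock: 30.75
eef_pos: [551.3, 229.8, 16.5]
eef_rot: [-3.14, 0.001, 1.545]
wrist_force: [-0.5, 0.9, 0.2]
finger_gap: 0.7
finger_force: 0.0
```

arm_command --targets '[{"hand": -1,"x": 0,"y": 0.002,"z": 0,"yaw": 0},{"hand": -1,"x": 0,"y": 0.002,"z": 0,"yaw": 0},{"hand": -1,"x": 0,"y": 0.001,"z": 0,"yaw": 0},{"hand": -1,"x": 0,"y": 0.001,"z": 0,"yaw": 0}]'

```text
clock: 31.15
eef_pos: [557.7, 229.9, 17.8]
eef_rot: [3.141, -0.0, 1.545]
wrist_force: [-0.2, 0.6, -0.2]
finger_gap: 0.6
finger_force: 0.0
```

arm_command --targets '[{"hand": -1,"x": 0,"y": 0.001,"z": 0,"yaw": 0},{"hand": -1,"x": 0,"y": 0.001,"z": 0,"yaw": 0},{"hand": -1,"x": 0,"y": 0.001,"z": 0,"yaw": 0}]'

```text
clock: 31.45
eef_pos: [560.2, 229.8, 17.2]
eef_rot: [-3.141, 0.0, 1.545]
wrist_force: [-2.7, -0.6, 3.0]
finger_gap: 0.3
finger_force: 1.4
```

arm_command --targets '[{"hand": -1,"x": 0,"y": 0.001,"z": 0,"yaw": 0},{"hand": -1,"x": 0,"y": 0.001,"z": 0,"yaw": 0}]'

```text
clock: 31.65
eef_pos: [562.3, 229.7, 17.2]
eef_rot: [-3.141, 0.0, 1.545]
wrist_force: [-2.0, -0.4, 1.7]
finger_gap: 0.4
finger_force: 1.2
```

arm_command --targets '[{"hand": -1,"x": 0,"y": 0.001,"z": 0,"yaw": 0},{"hand": -1,"x": 0,"y": 0.001,"z": 0,"yaw": 0}]'

```text
clock: 31.85
eef_pos: [564.1, 229.6, 17.1]
eef_rot: [-3.141, 0.0, 1.545]
wrist_force: [-5.1, -0.2, 3.8]
finger_gap: 0.4
finger_force: 2.9
```

arm_command --targets '[{"hand": -1,"x": 0,"y": 0.001,"z": 0,"yaw": 0},{"hand": -1,"x": 0,"y": 0,"z": 0,"yaw": 0}]'

```text
clock: 32.05
eef_pos: [565.0, 229.6, 17.0]
eef_rot: [-3.141, 0.0, 1.545]
wrist_force: [-5.2, -0.2, 3.3]
finger_gap: 0.6
finger_force: 2.8
```

arm_command --targets '[{"hand": -1,"x": 0,"y": 0.001,"z": 0,"yaw": 0},{"hand": -1,"x": 0,"y": 0,"z": 0,"yaw": 0}]'

```text
clock: 32.25
eef_pos: [565.7, 229.5, 17.0]
eef_rot: [-3.14, 0.0, 1.545]
wrist_force: [-7.0, -1.2, 3.4]
finger_gap: 0.5
finger_force: 3.7
```

arm_command --targets '[{"hand": -1,"x": 0,"y": 0.001,"z": 0,"yaw": 0},{"hand": -1,"x": 0,"y": 0,"z": 0,"yaw": 0}]'

```text
clock: 32.45
eef_pos: [566.5, 229.5, 16.9]
eef_rot: [-3.139, 0.001, 1.545]
wrist_force: [-9.1, -1.1, 4.7]
finger_gap: 0.9
finger_force: 4.6
```

The buffer is felt again at ~2 N/mm. I'll back off slowly and leave.

arm_command --targets '[{"hand": -1,"x": 0,"y": -0.001,"z": 0,"yaw": 0},{"hand": -1,"x": 0,"y": -0.001,"z": 0,"yaw": 0},{"hand": -1,"x": 0,"y": -0.002,"z": 0,"yaw": 0},{"hand": -1,"x": 0,"y": -0.006,"z": 0,"yaw": 0},{"hand": -1,"x": 0,"y": -0.015,"z": 0,"yaw": 0},{"hand": -1,"x": 0,"y": -0.015,"z": -0.03,"yaw": 0},{"hand": -1,"x": 0,"y": 0,"z": -0.05,"yaw": 0},{"hand": -1,"x": 0,"y": 0,"z": -0.05,"yaw": 0},{"hand": -1,"x": 0,"y": 0,"z": -0.04,"yaw": 0},{"hand": -1,"x": 0,"y": 0,"z": 0,"yaw": 0}]'

```text
clock: 33.45
eef_pos: [529.1, 231.5, 193.2]
eef_rot: [3.132, -0.004, 1.545]
wrist_force: [0.8, 0.6, 0.2]
finger_gap: 0.4
finger_force: 0.0
```

Run:
```python
from tilt import *
s=manip.read_state();c=get_calibration("wrist");w=camera("wrist")[:,:,::-1].copy();cv2.imwrite("pics/w_end3.png",w)
print(s["eef_pos"],s["clock"])
tilt(w,c,(581,230.7),-.026,8)
```

```text
[529.076 231.452 193.195] 33.45
dx dy pitch roll dyaw [ 0.402 -2.885 -0.048 -0.051  0.019] 36.70389525636111
rows [ 0  0  0  0  0  0  0  0  0  0  1  2  3  3  3  4  4  3  2  1  1  0  0  0
  0  0  0  0  0 -1 -1 -1 -1 -1 -1  0  0  0  0  0  0  0  0  0  0  0  0  0
  1  1  1  2  2  3  3  3  3  3  3  3  3  2  1  0  0  0  0  0  0] cols [ 0  0  0  0  0  0  0  0  0 -1  2  3  4  4  3  3  2  1  2  2  2  3  3  4
  7  1  0  0  0  0  0  0  0  0  0  0]
```

```bash
python3 -c "
from cell import manip
print(manip.sign_off())"
```

```text
the job is handed in; nothing more can be done
None
```

The job is handed in: by force and camera checks, the caddy is in along the left guide, level and within about 1 mm of its buffer stop, and released with the arm clear. The judged result was not returned, and the disk was not checked once it was under the roof.

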